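# Stack a converter module in its assembly nest

### The job

Build the converter module in the blue assembly nest. Push the aluminium base across the bench, flat and without lifting it, through the nest's open mouth until it is fully home against the back wall; then set the orange spacer frame squarely on it inside the nest, and last the dark cover plate on the spacer, lowering each gently rather than dropping it, so that all three lie flat and flush with one another against the back wall. Leave the other things on the bench where they are.

Things in the scene. Friction and masses are not known exactly. Their poses are not given: they have to be found in the camera images.
- nest: Blue U-shaped assembly nest fixed to the bench, without a floor: parts slide in on the bench. Origin on the bench at the pocket's centre; x points inward from the mouth to the back wall, y across, z up. Pocket 100 mm wide (y = +-50); back wall's inner face at x = +58, side walls start at x = -58. Walls 10 mm thick, 58 mm high, then a lead-in flares 7 mm outward to 69 mm.
- mouth (a point): Centre of the mouth on the bench, at x = -58 mm of the nest. The mouth faces world +y (robot's left), give or take 11 degrees. From the side walls two guide wings, 40 mm high, flare out to 48 mm in front of this point, y = +-63; a base pushed in more than about 2 mm off centre can jam on them and must be steered. Bolt lugs outside the side walls reach y = +-82, 12 mm high.
- base: Aluminium finned block, green circuit board flush in its top, 116 (x) by 96 (y) by 30 mm high, 0.35 to 0.65 kg, too wide to grasp. Origin: centre of underside. Starts outside the mouth, up to 30 mm off the nest's centre line, turned up to 20 degrees from the nest's axes. Home: origin at the nest's origin, x along the nest's x, either way round (2 mm play each side).
- spacer: Orange frame 116 (x) by 96 (y) by 20 mm high, 90 g, rim 10 mm wide, with a bar 12 mm wide, rim high, across its middle (along y at x = 0) to grip; each side of it an opening 42 (x) by 76 (y) mm right through. Origin: centre of underside. Home: 30 mm above the nest's origin, x along the nest's x, either way round. Starts flat on the bench at the left or the right.
- cover: Dark steel plate 116 (x) by 96 (y) by 8 mm, 160 g, with a red terminal block 30 (x) by 56 (y) by 30 mm high on its centre (top at 38 mm) to grip across x. Origin: centre of underside. Home: 50 mm above the nest's origin, x along the nest's x, either way round. Starts flat on the bench at the left or the right, where the spacer is not.
- bottle: Clear bottle, 60 mm diameter, 150 mm high, stands beyond and to the left of the base. Origin under its centre. To be left alone.
- spool: Grey solder spool, 68 mm diameter, 52 mm high, standing on its flange on the bench's left. Origin under its centre. To be left alone.
- mug: Blue mug, 80 mm diameter, 90 mm high with a handle at its +y, on the bench's left. Origin under its centre. To be left alone.
- screwdriver: Yellow screwdriver 180 mm long, lying on the bench's right, beyond the right-hand part. Origin underneath its middle, x along it. To be left alone.
- meter: Yellow multimeter lying flat, 150 (x) by 75 (y) by 32 mm, between the robot and the base. Origin under its centre. To be left alone.
- jar: Amber jar, 56 mm diameter, 70 mm high, stands beyond the nest's back wall on the right. Origin under its centre. To be left alone.
Things that resemble listed ones, but are neither listed nor needed, are in the scene too. Of the things that look like the cover, the middle-sized one is meant.

How it is judged:
On the way, in this order (a step that is already met when the one before it is completed fails the run):
1. the base is fully home in the nest, flat on the bench (x of base in the frame of nest between -0.005 and 0.003 m and y of base in the frame of nest between -0.004 and 0.004 m and z of base in the frame of nest between -0.0025 and 0.0025 m and angle between the x axis of base and the x axis of nest, either way round below 0.06 rad and angle between base's own z axis and vertical below 0.04 rad and linear speed of base below 0.02 m/s), for 0.2 s.
2. the spacer lies flat and square on the base, inside the nest (x of base in the frame of nest between -0.005 and 0.003 m and y of base in the frame of nest between -0.004 and 0.004 m and z of base in the frame of nest between -0.0025 and 0.0025 m and angle between the x axis of each of base, spacer and the x axis of nest, either way round below 0.06 rad and angle between each of base, spacer's own z axis and vertical below 0.04 rad and x of spacer in the frame of nest between -0.005 and 0.003 m and y of spacer in the frame of nest between -0.004 and 0.004 m and z of spacer in the frame of nest between 0.0275 and 0.0325 m and linear speed of spacer below 0.02 m/s), for 0.2 s.
At the end, for the whole second after the job is handed in: Base, spacer and cover lie stacked in the nest at 0, 30 and 50 mm above the bench (within 2.5 mm), each within 4 mm of the pocket's centre line, no more than 5 mm out from the back-wall position, turned less than 0.06 rad from the nest and tilted less than 0.04 rad, at rest (all of step 2 and linear speed of each of base, cover below 0.02 m/s and x of cover in the frame of nest between -0.005 and 0.003 m and y of cover in the frame of nest between -0.004 and 0.004 m and z of cover in the frame of nest between 0.0475 and 0.0525 m and angle between the x axis of cover and the x axis of nest, either way round below 0.06 rad and angle between cover's own z axis and vertical below 0.04 rad); the robot touches nothing.
It fails at once if the base is lifted more than 15 mm off the bench or tipped by more than 0.25 rad (height (world z) of base above 0.015 m or angle between base's own z axis and vertical above 0.25 rad).
It fails at once if the spacer is dropped or flung into the nest (faster than 0.5 m/s while over its place and less than 40 mm above it) (horizontal distance between spacer and nest below 0.03 m and z of spacer in the frame of nest below 0.07 m and linear speed of spacer above 0.5 m/s).
It fails at once if the cover is dropped or flung into the nest (faster than 0.5 m/s while over its place and less than 40 mm above it) (horizontal distance between cover and nest below 0.03 m and z of cover in the frame of nest below 0.09 m and linear speed of cover above 0.5 m/s).
It fails at once if a bystander (bottle, spool, mug, screwdriver, meter or jar) is moved by more than 25 mm (distance of any of bottle, spool, mug, screwdriver, meter, jar from where it was at the start of the episode above 0.025 m).
It also fails if it takes over 72 s, if anything falls off the work surface, if the arm or the gripper's body presses on something with over 40 N, if the wrist force passes 120 N, or if a joint passes its speed limit or range.

### The arm

A 7-joint arm with a two-finger parallel gripper is mounted at the origin on the work surface. World frame = base frame: x ahead of the robot, y to its left, z up, the work surface at z = 0. Lengths are in m, angles in rad, forces in N, time in s.
With the tool pointing down it reaches from about 0.35 to 0.9 m from the base axis. Payload 19.9 kg.
Tool frame: the origin (TCP) lies midway between the tips of the shut fingers; the grasp point (between the pads) lies 19 mm behind it; z points along the fingers, x is the direction in which the jaws open and shut, and the axes are right-handed (so a half turn about z gives the same grasp; the last joint's range is limited). The gripper opens to 85 mm and grips with 20 to 120 N. Pads are 22 mm wide; open, the fingers measure 114 mm over their backs; the gripper's body (76 mm by 85 mm) begins 54 mm behind the grasp point. The pads swing forward as they close: fully open they stand 13 mm farther back than shut.
Start: joints at [-1.147, 0.417, -0.01, 1.614, 0.005, 1.111, -0.053], TCP at [0.28, 0.559, 0.231] pointing down, gripper open.
Joint ranges: [-2.81, 2.81], [-0.39, 2.02], [-1.27, 1.25], [0.06, 2.57], [-1.19, 4.33], [0.19, 2], [-2.82, 2.82]. Speed limits (rad/s): [1.89, 1.89, 2.39, 2.39, 3.01, 3.01, 3.01].

### API

Orientations are given as a rotation vector (axis times angle).
In Python, from rig import monitor, optics, order gives the robot as it stands.
- The arm moves only by the tool servo_tool, never from a script. Its argument "rows" is text: rows parted by semicolons, each of 7 numbers parted by spaces: the shift along the tool's x, y, z in mm, then the turn, a rotation vector about the tool's x, y, z in rad, then the opening, from -1 (shut) to 1 (fully open). In form: x y z rx ry rz jaw; .... A call has 1 to 12 rows; each row is the pose to reach, as a shift and turn from the pose commanded when the call began, along the tool's axes at that moment; what a row does not reach only later rows make up. A row lasts 1/12 s, in which the tool goes at most 41.7 mm and 7.16 degrees, less where a joint would pass 70% of its speed; a pose out of reach is approached as far as the arm can. A call with a gripper value outside its range is refused whole. The fingers move at their own pace and stop on an object; "grip_force" is the grip in N (left out, the last holds). Time passes only in rows, so rows that repeat a pose let the fingers close. It gives the time, the measured TCP pose, the force and the opening at its end, in the units of the state.
- monitor.sense(): the state, without advancing time (a new reading comes with each control period).
- optics.read_camera(name): name is "scene" or "top" or "wrist"; returns a dict with "image" (400x640x3 uint8, blue, green, red), "z_map" (400x640 float32, m along the optical axis (not along the pixel's ray), 0 where there is no reading), "fx", "fy", "cx", "cy" (pixels), "dist" ([k1, k2, p1, p2, k3] as OpenCV has them; the pictures are not rectified), "world_from_camera" (4x4, takes a point from camera to world coordinates). Camera axes: x right, y down, z forward; pixel columns grow to the right and rows downward; lengths in m; the calibration is good to about 2 mm. A picture is of the moment at which its call begins.
- order.finish_job(): hands the job in, once; it reports no verdict.
The state is a dict: "t": time; "joint_pos": joint angles; "joint_velocities": joint speeds; "effort": joint torques, N m; "ee_pos": TCP position; "orientation": TCP orientation; "force": force on the tool from outside, world axes, zero at the start; "moment": the same for the moment, N m; "finger_gap": opening from 0.0 (shut) to 1.0 (fully open).
Only numpy, scipy, OpenCV 4.12 (cv2) and the standard library are available. Lean on these libraries where they do the work, as an engineer would, in place of code of your own. Each camera call takes 0.05 s, during which the arm holds its last target.

## Working session

There is one attempt and no reset: what is moved stays moved. The work goes in short steps, Python scripts to look and compute and a tool call to move; the robot and the scene stay as the last step left them, time stands still between calls to the robot, and variables do not carry over. Pictures are saved under pics/ and viewed, and the job is handed in when it is done.

Besides the shell and the picture viewer there is one more tool, called after "Request:" by a JSON object that holds its "method" and its "body", one argument or row to a line. servo_tool: Moves the arm, as the interface text tells. Its arguments: {"type":"object","properties":{"rows":{"type":"string"},"grip_force":{"type":"number"}},"required":["rows"]}

```bash
ls; mkdir -p pics
cat > h.py <<'E'
import numpy as np, cv2
from scipy.spatial.transform import Rotation as R
from rig import monitor, optics, order
def snap(name, tag):
    c=optics.read_camera(name); cv2.imwrite(f'pics/{tag}.png',c['image']); np.savez(f'pics/{tag}.npz',**{k:np.asarray(v) for k,v in c.items()}); return c
def load(tag):
    return dict(np.load(f'pics/{tag}.npz'))
def cloud(c):
    h,w=c['z_map'].shape; K=np.array([[c['fx'],0,c['cx']],[0,c['fy'],c['cy']],[0,0,1]],float)
    u,v=np.meshgrid(np.arange(w),np.arange(h)); p=np.stack([u.ravel(),v.ravel()],1).astype(np.float64)[:,None]
    n=cv2.undistortPoints(p,K,np.asarray(c['dist'],float))[:,0]
    z=c['z_map'].ravel(); P=np.c_[n*z[:,None],z]; T=np.asarray(c['world_from_camera'])
    W=P@T[:3,:3].T+T[:3,3]; W[z<=0]=np.nan
    return W.reshape(h,w,3)
E
python3 - <<'E'
from h import *
print(monitor.sense())
for n in ['scene','top','wrist']:
    c=snap(n,n+'0'); print(n,c['fx'],c['cx'],c['cy'],c['dist'],np.round(c['world_from_camera'],3).tolist())
print(monitor.sense()['t'])
E
```

```text
pics
{'t': 0.0, 'joint_pos': array([-1.14752396,  0.41798832, -0.01028206,  1.61413601,  0.00470863,
        1.1106951 , -0.0529831 ]), 'joint_velocities': array([ 1.30637710e-03,  2.39041646e-04, -8.13737857e-04, -9.30104084e-05,
       -3.31251676e-04, -1.98395602e-03,  3.16061600e-04]), 'effort': array([-2.11077277e-03, -8.64440846e+01,  6.76638633e-01, -4.34905815e+01,
        1.88231474e-02,  7.58325885e-03,  4.72843328e-05]), 'ee_pos': array([0.28001208, 0.55839813, 0.23066746]), 'orientation': array([ 2.67270554e+00,  1.64976425e+00, -1.51433543e-03]), 'force': array([-0.18682911,  0.20002834,  0.20153795]), 'moment': array([ 0.04017256,  0.03826805, -0.01108414]), 'finger_gap': 1.0014213173473947}
scene 443.74211878759513 314.8971906466394 207.00066130784597 [-0.05865466  0.          0.          0.          0.        ] [[0.23, 0.663, -0.713, 1.422], [0.973, -0.148, 0.177, -0.217], [0.012, -0.734, -0.679, 0.886], [0.0, 0.0, 0.0, 1.0]]
top 396.02216775073447 320.97525738674994 195.8244142645639 [-0.07199376  0.          0.          0.          0.        ] [[0.018, -0.998, 0.052, 0.466], [-1.0, -0.018, -0.001, 0.033], [0.002, -0.052, -0.999, 1.072], [0.0, 0.0, 0.0, 1.0]]
wrist 355.15114921101485 322.36288883312517 196.72963294326752 [-0.0485644  0.         0.         0.         0.       ] [[0.448, 0.861, 0.239, 0.219], [0.894, -0.432, -0.121, 0.59], [-0.001, 0.268, -0.963, 0.373], [0.0, 0.0, 0.0, 1.0]]
0.15
```

View pics/top0.png

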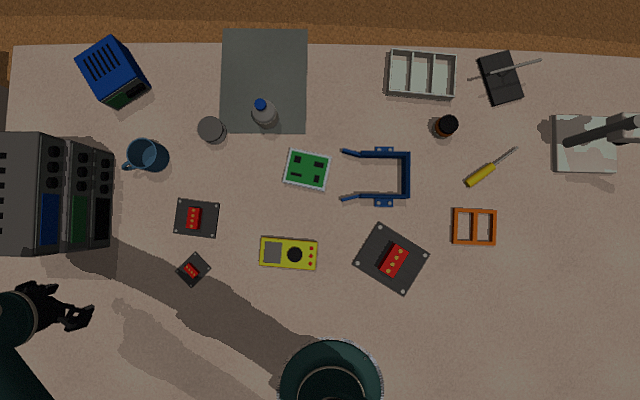

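View pics/scene0.png

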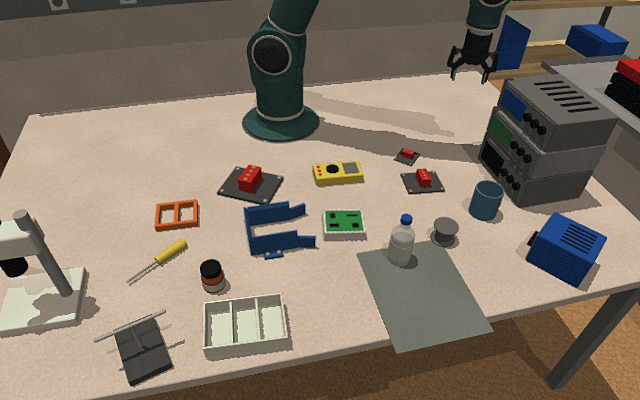

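View pics/wrist0.png

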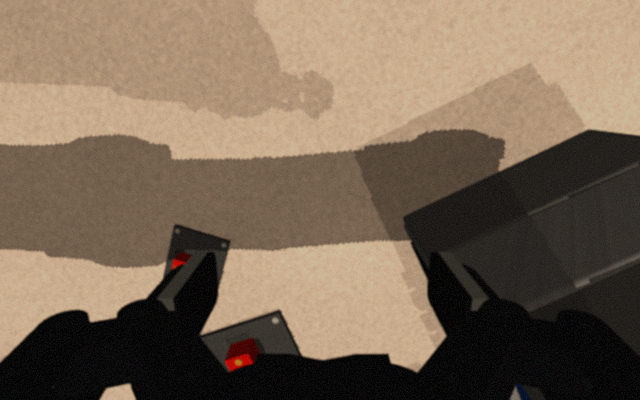

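Top view: the nest is at about (378,175) with its mouth to the left. The base (green) is at (307,170), the spacer at (474,226) and the middle-sized cover at (197,218). The small plate at (193,269) and the large one at (391,260) are decoys. Next I measure.

```bash
cat >> h.py <<'E'
def rect(W,mask):
    n,l,s,_=cv2.connectedComponentsWithStats(mask.astype(np.uint8),connectivity=8)
    i=1+np.argmax(s[1:,4]); p=W[l==i]; p=p[~np.isnan(p).any(1)]
    (cx,cy),(w,h),a=cv2.minAreaRect((p[:,:2]*1000).astype(np.float32))
    if w<h: w,h,a=h,w,a+90
    a=(a+90)%180-90
    return len(p),np.round([cx,cy,w,h,a],1),np.round(np.nanpercentile(p[:,2],[2,50,98])*1000,1)
E
cat > m0.py <<'E'
from h import *
for tag in ['top0','scene0']:
    c=load(tag); W=cloud(c); hsv=cv2.cvtColor(c['image'],cv2.COLOR_BGR2HSV); H,S,V=[hsv[...,i].astype(int) for i in range(3)]
    x,y,z=W[...,0],W[...,1],W[...,2]
    print(tag)
    box=lambda a,b,cc,d:(x>a)&(x<b)&(y>cc)&(y<d)
    tb=c['z_map']>0
    pt=W[(z<0.02)&(z>-0.02)&box(.2,.8,-.6,.4)]; print('bench z',np.nanmedian(pt[:,2]))
    print('base',rect(W,box(.3,.75,-.05,.2)&(z>.02)&(z<.04)&((H<90)&(V>60))))
    print('spacer',rect(W,box(.3,.75,-.6,-.2)&(z>.012)&(z<.03)&(S>150)&(H<22)))
    print('cover',rect(W,box(.35,.55,.26,.48)&(z>.003)&(z<.06)))
    print('coverblock',rect(W,box(.35,.55,.26,.48)&(z>.02)&(z<.06)))
    print('nest',rect(W,box(.4,.75,-.25,.1)&(z>.01)&(H>100)&(H<125)&(S>100)))
    print('nesttop',rect(W,box(.4,.75,-.25,.1)&(z>.05)&(H>100)&(H<125)&(S>100)))
    for n,b in dict(bottle=(.6,.75,.12,.22),spool=(.58,.7,.24,.36),mug=(.45,.65,.36,.52),meter=(.25,.38,-.0,.2),jar=(.58,.7,-.32,-.2),scr=(.45,.65,-.5,-.29)).items():
        try: print(n,rect(W,box(*b)&(z>.008)))
        except Exception as e: print(n,e)
E
python3 m0.py
```

```text
top0
bench z 0.0010743404802687762
base (1350, array([368.9, 116.7, 148.3,  75.3,  86.3]), array([28.5, 32.9, 37.3]))
spacer (731, array([ 446.4, -382.3,  120.1,   95.8,   88.4]), array([13.3, 20.4, 24.9]))
cover (1569, array([457.5, 373. , 133. , 108.9,  84.8]), array([ 4. ,  9.3, 41. ]))
coverblock (266, array([456.7, 368.6,  56.1,  29.5,  -6.5]), array([23.4, 38.5, 42.5]))
nest (967, array([ 583.3, -107.7,  172.2,  149.4,   89.3]), array([11. , 58.5, 70.7]))
nesttop (564, array([ 579.3, -130.5,  125.5,  120.6,   90. ]), array([52.2, 64.5, 71.1]))
bottle (622, array([723.5, 178.7,  59.4,  48.4, -78.9]), array([ 15.7, 101.7, 152.6]))
spool (354, array([678.6, 326.7,  64.5,  42.4,  89.9]), array([ 8.7, 52.7, 56.4]))
mug (485, array([608. , 477.6,  79.5,  51.5, -43.2]), array([ 9.5, 61.5, 92.7]))
meter (1037, array([354.4, 117.2, 149.4,  50.7,  88.9]), array([28.6, 33.5, 41.1]))
jar (173, array([ 691.5, -292.6,   44.5,   17. ,   89.6]), array([11.7, 47.5, 73.4]))
scr (397, array([ 472.3, -386. ,  125.8,   45. ,   88. ]), array([ 9.2, 20.2, 24.9]))
scene0
bench z -0.0005409999878285832
[... 325 characters left out ...]
.7, 34.3, 38.9]))
nest (1758, array([ 553.3, -108.6,  189.3,  170. ,   -0.6]), array([11.2, 37.6, 66.3]))
nesttop (534, array([ 578.2, -132.2,  122.7,  121.7,  -89.8]), array([50.5, 58.7, 68. ]))
bottle (584, array([735.6, 177.8,  59.2,  41.6,  66. ]), array([ 14.7, 104.7, 151.1]))
spool (271, array([677.7, 326.7,  65.9,  44. , -87.3]), array([10.1, 51.2, 54.5]))
mug (602, array([608.2, 478.3,  83.7,  49.6, -43.3]), array([10.3, 58.2, 88.4]))
meter (423, array([353. , 114. , 151. ,  53.4, -89.8]), array([18.5, 30.2, 37. ]))
jar (52, array([ 692.9, -293.8,   37.6,   12.3,  -88.8]), array([66.3, 69.7, 72.5]))
scr (380, array([ 605.3, -423. ,  150.2,   26.4,  -55.6]), array([ 9. , 20.2, 27.1]))
```

```bash
cat > m1.py <<'E'
from h import *
def ortho(c,z,x0,x1,y0,y1,mm=1.0):
    K=np.array([[c['fx'],0,c['cx']],[0,c['fy'],c['cy']],[0,0,1]],float); T=np.linalg.inv(c['world_from_camera'])
    xs=np.arange(x1,x0,-mm/1000); ys=np.arange(y1,y0,-mm/1000)
    X,Y=np.meshgrid(xs,ys,indexing='ij'); P=np.stack([X.ravel(),Y.ravel(),np.full(X.size,z)],1)
    uv,_=cv2.projectPoints(P,cv2.Rodrigues(T[:3,:3])[0],T[:3,3],K,np.asarray(c['dist'],float))
    m=uv.reshape(X.shape+(2,)).astype(np.float32)
    return cv2.remap(c['image'],m[...,0],m[...,1],cv2.INTER_CUBIC)
if __name__=='__main__':
    c=load('top0')
    a=ortho(c,0.03,.46,.72,-.22,.18); b=ortho(c,0.064,.46,.72,-.22,.18)
    cv2.imwrite('pics/o0.png',cv2.resize(np.vstack([a,b]),None,fx=1.15,fy=1.15))
    from collections import OrderedDict
    for tag in ['top0','scene0']:
        c=load(tag);W=cloud(c);x,y,z=W[...,0],W[...,1],W[...,2]
        hsv=cv2.cvtColor(c['image'],cv2.COLOR_BGR2HSV); H,S,V=[hsv[...,i].astype(int) for i in range(3)]
        box=lambda a,b,cc,d:(x>a)&(x<b)&(y>cc)&(y<d)
        print(tag,'base',rect(W,box(.5,.7,-.02,.16)&(z>.02)&(z<.04)&~((H>100)&(H<125)&(S>100))))
        blue=(H>95)&(H<130)&(S>90)
        for lo,hi in [(.05,.062),(.062,.075)]:
            m=box(.4,.75,-.25,.1)&blue&(z>lo)&(z<hi); p=W[m]*1000
            bk=p[p[:,1]<p[:,1].min()+25]; L=p[(p[:,1]>-155)&(p[:,0]>610)]; Rr=p[(p[:,1]>-155)&(p[:,0]<550)]
            for nm,q,i,j in [('back',bk,0,1),('far',L,1,0),('near',Rr,1,0)]:
                if len(q)<10: continue
                f=np.polyfit(q[:,i],q[:,j],1); print(lo,nm,len(q),'slope deg',round(np.degrees(np.arctan(f[0])),2),'range',np.round(np.percentile(q[:,j],[3,50,97]),1),np.round(np.percentile(q[:,i],[1,99]),1))
E
python3 m1.py
```

```text
top0 base (1473, array([592.4,  71.2, 109.6,  96. ,  78.9]), array([26.2, 30.6, 34.4]))
0.05 back 99 slope deg 2.45 range [-188.6 -184.7 -169.6] [522.5 633.5]
0.05 far 50 slope deg -0.02 range [628.9 629.9 633.1] [-154.1  -68.5]
0.05 near 27 slope deg 1.38 range [519.  519.3 526.9] [-151.   -68.8]
0.062 back 173 slope deg -0.43 range [-192.8 -189.4 -171.9] [519.4 635.6]
0.062 far 98 slope deg -0.65 range [631.  634.4 639.4] [-153.3  -68.6]
0.062 near 94 slope deg 0.19 range [519.2 522.9 526.4] [-154.4  -67.8]
scene0 base (1029, array([590.7,  69.9, 113.2,  98.5,  78.2]), array([21.9, 29.4, 33. ]))
0.05 back 99 slope deg -0.92 range [-193.3 -185.  -169.4] [521.2 638.5]
0.05 far 127 slope deg 0.1 range [629.7 634.7 638.1] [-154.1  -71. ]
0.05 near 124 slope deg 1.28 range [519.7 525.5 530.1] [-154.   -71.6]
0.062 back 70 slope deg -2.34 range [-193.4 -190.4 -173.4] [520.8 638.2]
0.062 far 21 slope deg -0.68 range [633.1 635.7 638.5] [-151.1  -72.3]
0.062 near 49 slope deg 0.45 range [517.9 522.6 528.1] [-154.1  -72.1]
```

View pics/o0.png

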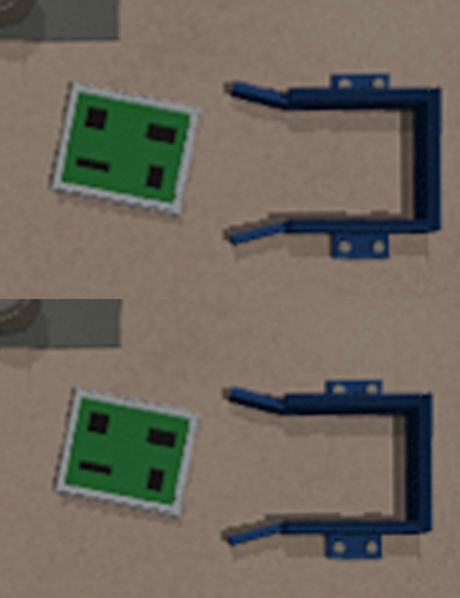

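```bash
cat >> h.py <<'E'
def goto(x,y,z,ang,cmd=None):
    """world TCP target mm, tool x heading deg (tool down) -> tool-axes shift/turn from current pose"""
    s=monitor.sense(); p=s['ee_pos']*1000; R0=R.from_rotvec(s['orientation'])
    a=np.radians(ang); Rt=R.from_matrix(np.c_[[np.cos(a),np.sin(a),0],[np.sin(a),-np.cos(a),0],[0,0,-1]])
    d=R0.inv().apply(np.array([x,y,z])-p); t=(R0.inv()*Rt).as_rotvec()
    h=R0.as_matrix()[:,0]
    print('t',round(s['t'],2),'pos',np.round(p,1),'head',round(np.degrees(np.arctan2(h[1],h[0])),2),'tilt',np.round(R0.as_matrix()[:2,2],4),'F',np.round(s['force'],1),'gap',round(s['finger_gap'],3))
    print('  shift',np.round(d,1),'turn',np.round(t,4),'dist',round(np.linalg.norm(d)))
E
python3 -c "
from h import *
goto(500,-20,300,90)"
```

```text
t 0.15 pos [280.1 558.5 230.8] head 63.37 tilt [-0.0003 -0.0009] F [-0.2 -0.1  0.1] gap 1.0
  shift [-418.6  455.9  -68.8] turn [-1.000e-04  9.000e-04 -4.648e-01] dist 623
```

Request:
{"method": "servo_tool", "body": {
  "rows": "-419 456 -69 0 0 -0.465 0.3; -419 456 -69 0 0 -0.465 0.3; -419 456 -69 0 0 -0.465 0.3; -419 456 -69 0 0 -0.465 0.3; -419 456 -69 0 0 -0.465 0.3; -419 456 -69 0 0 -0.465 0.3; -419 456 -69 0 0 -0.465 0.3; -419 456 -69 0 0 -0.465 0.3; -419 456 -69 0 0 -0.465 0.3; -419 456 -69 0 0 -0.465 0.3; -419 456 -69 0 0 -0.465 0.3; -419 456 -69 0 0 -0.465 0.3"
}}

```text
t: 1.15
ee_pos: [0.456, 0.0937, 0.2868]
orientation: [2.221, 2.222, 0.0]
force: [0.6, 0.7, 0.2]
finger_gap: 0.647
```

```bash
python3 -c "
from h import *
goto(500,-20,300,90); snap('wrist','w1')"
```

```text
t 1.15 pos [456.   93.7 286.8] head 90.01 tilt [0.0002 0.0002] F [0.6 0.7 0.2] gap 0.647
  shift [-113.7   43.9  -13.2] turn [ 0.0002 -0.0002  0.0002] dist 123
```

View pics/w1.png

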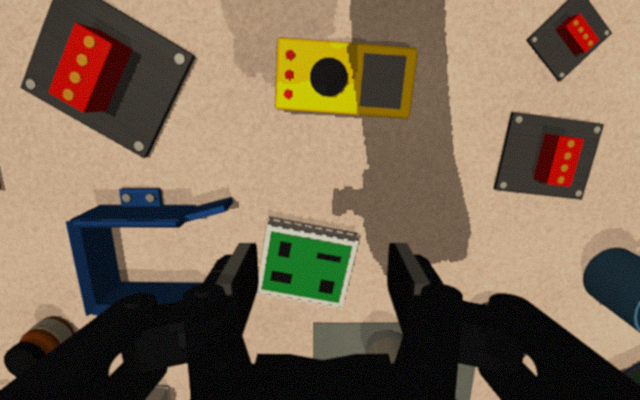

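The wrist view shows the base at (310,265), the nest at (140,250) with its mouth to the right, the large decoy at (105,75), the middle cover at (550,155) and the small decoy at (570,35). Next I measure from it.

```bash
cat > m2.py <<'E'
from h import *
import sys
tag=sys.argv[1]
c=load(tag);W=cloud(c);x,y,z=W[...,0],W[...,1],W[...,2]
hsv=cv2.cvtColor(c['image'],cv2.COLOR_BGR2HSV); H,S,V=[hsv[...,i].astype(int) for i in range(3)]
box=lambda a,b,cc,d:(x>a)&(x<b)&(y>cc)&(y<d)
print('bench',np.nanmedian(z[(abs(z)<.01)]))
blue=(H>100)&(H<125)&(S>100)
g=(H>45)&(H<85)&(S>100)&(V>60)
try:
    print('base green',rect(W,box(.45,.75,-.2,.2)&(abs(z-.03)<.01)&g))
    print('base',rect(W,box(.45,.75,-.2,.2)&(abs(z-.03)<.006)&~blue&(V>45)))
except Exception as e: print(e)
m=box(.4,.75,-.25,.1)&blue&(z>.03); p=W[m]*1000; np.save('pics/nestpts.npy',p)
print('nest n',len(p),'top z',np.percentile(p[:,2],98))
# histogram-based: near wall x extents per z band, back wall y extents
for lo,hi in [(30,45),(45,56),(56,64),(64,72)]:
    q=p[(p[:,2]>lo)&(p[:,2]<hi)]
    nw=q[(q[:,1]>-150)&(q[:,1]<-75)&(q[:,0]<560)]; fw=q[(q[:,1]>-150)&(q[:,1]<-75)&(q[:,0]>600)]; bw=q[(q[:,1]<-165)&(q[:,0]>540)&(q[:,0]<615)]
    for n,w,i,j in [('near',nw,1,0),('far',fw,1,0),('back',bw,0,1)]:
        if len(w)>15:
            f=np.polyfit(w[:,i],w[:,j],1); print(lo,hi,n,len(w),np.round(np.percentile(w[:,j],[2,50,98]),1),'slope',round(np.degrees(np.arctan(f[0])),2))
E
python3 m2.py w1
```

```text
bench 0.00012655942943901044
base green (3943, array([589.8,  73.8,  98.7,  79.6,  78.8]), array([28.4, 30. , 31.5]))
base (5799, array([590.2,  73.9, 112.3,  98.5,  78.6]), array([27.4, 29.8, 31.5]))
nest n 6509 top z 375.9878506770654
30 45 near 246 [516.  516.5 517. ] slope -0.2
30 45 far 183 [625.7 626.6 627.6] slope -0.13
30 45 back 483 [-183.5 -182.2 -180.9] slope 0.02
45 56 near 195 [516.1 516.6 517.2] slope -0.01
45 56 far 77 [625.7 626.7 627.9] slope -1.91
45 56 back 328 [-183.7 -182.4 -181.2] slope -0.06
56 64 near 219 [516.2 517.8 524.5] slope -0.41
56 64 back 505 [-188.  -184.  -181.2] slope 0.12
64 72 near 280 [516.8 518.8 522.5] slope -0.47
64 72 back 259 [-189.6 -187.8 -185.3] slope 0.02
```

```bash
python3 -c "
from h import *
goto(690,72,200,90);goto(690,72,6,90)"
```

```text
t 1.2 pos [458.6  86.4 287.8] head 89.58 tilt [ 0.0021 -0.0013] F [  1.  -12.3   0.7] gap 0.65
  shift [-12.5 231.3  88.3] turn [ 0.0021  0.0013 -0.0073] dist 248
t 1.2 pos [458.6  86.4 287.8] head 89.58 tilt [ 0.0021 -0.0013] F [  1.  -12.3   0.7] gap 0.65
  shift [-12.3 230.9 282.3] turn [ 0.0021  0.0013 -0.0073] dist 365
```

Request:
{"method": "servo_tool", "body": {
  "rows": "-12 231 88 0 0 0 0.3; -12 231 88 0 0 0 0.3; -12 231 88 0 0 0 0.3; -12 231 88 0 0 0 0.3; -12 231 88 0 0 0 0.3; -12 231 88 0 0 0 0.3; -12 231 88 0 0 0 0.3; -12 231 88 0 0 0 0.3; -12 231 88 0 0 0 0.3; -12 231 88 0 0 0 0.3"
}}

```text
t: 2.03
ee_pos: [0.6865, 0.0841, 0.1995]
orientation: [2.221, 2.222, 0.002]
force: [0.6, 0.2, 0.2]
finger_gap: 0.652
```

```bash
python3 -c "
from h import *
goto(690,72,60,90);goto(690,72,6,90);goto(635.5,72,6,90)"
```

```text
t 2.03 pos [686.5  84.1 199.5] head 90.03 tilt [0.001  0.0004] F [0.6 0.2 0.2] gap 0.652
  shift [-12.2   3.4 139.5] turn [ 0.001  -0.0004  0.0005] dist 140
t 2.03 pos [686.5  84.1 199.5] head 90.03 tilt [0.001  0.0004] F [0.6 0.2 0.2] gap 0.652
  shift [-12.2   3.3 193.5] turn [ 0.001  -0.0004  0.0005] dist 194
t 2.03 pos [686.5  84.1 199.5] head 90.03 tilt [0.001  0.0004] F [0.6 0.2 0.2] gap 0.652
  shift [-12.2 -51.2 193.5] turn [ 0.001  -0.0004  0.0005] dist 200
```

Request:
{"method": "servo_tool", "body": {
  "rows": "-12 3 140 0 0 0 0.3; -12 3 140 0 0 0 0.3; -12 3 140 0 0 0 0.3; -12 3 140 0 0 0 0.3; -12 3 170 0 0 0 0.3; -12 3 185 0 0 0 0.3; -12 3 193 0 0 0 0.3; -12 3 193 0 0 0 0.3; -12 3 193 0 0 0 0.3"
}}

```text
t: 2.78
ee_pos: [0.6907, 0.0721, 0.0071]
orientation: [2.22, 2.221, 0.002]
force: [-0.1, -0.5, -0.1]
finger_gap: 0.651
```

```bash
python3 -c "
from h import *
goto(635.5,72,6,90)"
```

```text
t 2.78 pos [690.7  72.1   7.1] head 90.02 tilt [0.0016 0.0002] F [-0.1 -0.5 -0.1] gap 0.651
  shift [ -0.  -55.2   1. ] turn [ 0.0016 -0.0002  0.0004] dist 55
```

Request:
{"method": "servo_tool", "body": {
  "rows": "0 -12 1 0 0 0 0.3; 0 -22 1 0 0 0 0.3; 0 -28 1 0 0 0 0.3; 0 -33 1 0 0 0 0.3; 0 -38 1 0 0 0 0.3; 0 -43 1 0 0 0 0.3; 0 -48 1 0 0 0 0.3; 0 -52 1 0 0 0 0.3; 0 -55 1 0 0 0 0.3; 0 -55 1 0 0 0 0.3; 0 -55 1 0 0 0 0.3"
}}

```text
t: 3.7
ee_pos: [0.6358, 0.072, 0.0053]
orientation: [2.22, 2.221, 0.002]
force: [4.3, 0.6, 2.2]
finger_gap: 0.652
```

```bash
python3 -c "
from h import *
goto(635.5,72,6,90);snap('wrist','w2')"; python3 m2.py w2
```

```text
t 3.7 pos [635.8  72.    5.3] head 90.01 tilt [0.0018 0.0003] F [4.3 0.6 2.2] gap 0.652
  shift [-0.  -0.3 -0.7] turn [ 0.0018 -0.0003  0.0002] dist 1
bench 3.9177428519859836e-05
base green (59245, array([573.9,  67.4, 100.9,  79.2,  86.5]), array([28.6, 29.9, 31.2]))
base (73554, array([579.3,  67.1, 113.3,  91.9,  86.4]), array([28.2, 29.8, 31.2]))
nest n 3975 top z 96.54358797918847
```

View pics/w2.png

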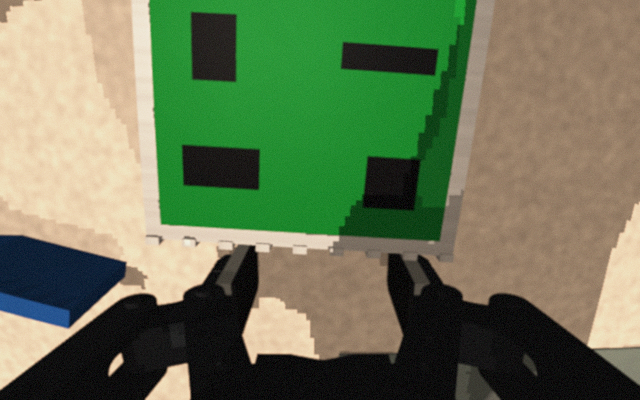

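Request:
{"method": "servo_tool", "body": {
  "rows": "0 6 -30 0 0 0 0.3; 0 6 -70 0 0 0 0.3; 0 -35 -80 0 0 0 0.3; 0 -76 -80 0 0 0 0.3; 4 -116 -80 0 0 0 0.3; 9 -146 -80 0 0 0 0.3; 14 -146 -80 0 0 0 0.3; 14 -146 -45 0 0 0 0.3; 14 -146 -15 0 0 0 0.3; 14 -146 -2 0 0 0 0.3; 14 -146 -1 0 0 0 0.3; 14 -146 -1 0 0 0 0.3"
}}

```text
t: 4.75
ee_pos: [0.4885, 0.0854, 0.0051]
orientation: [-2.221, -2.221, 0.003]
force: [0.4, -0.3, -0.9]
finger_gap: 0.649
```

```bash
python3 -c "
from h import *
goto(518,58,6,90)"
```

```text
t 4.75 pos [488.5  85.4   5.1] head 90.0 tilt [-0.0019 -0.0008] F [ 0.4 -0.3 -0.9] gap 0.649
  shift [-27.4  29.5  -0.9] turn [-0.0019  0.0008  0.    ] dist 40
```

Request:
{"method": "servo_tool", "body": {
  "rows": "-28 0 0 0 0 0 0.3; -28 6 0 0 0 0 0.3; -28 12 0 0 0 0 0.3; -28 17 0 0 0 0 0.3; -28 22 0 0 0 0 0.3; -28 26 0 0 0 0 0.3; -28 29.5 0 0 0 0 0.3; -28 29.5 0 0 0 0 0.3; -28 29.5 0 0 0 0 0.3"
}}

```text
t: 5.5
ee_pos: [0.5187, 0.0582, 0.0055]
orientation: [2.22, 2.222, 0.0]
force: [-0.1, -0.6, 0.3]
finger_gap: 0.648
```

```bash
python3 -c "
from h import *
goto(518,58,6,90);snap('top','t3');snap('scene','s3')
from m1 import ortho
cv2.imwrite('pics/o3.png',cv2.resize(ortho(load('t3'),0.03,.46,.72,-.22,.18),None,fx=1.9,fy=1.9))"
```

```text
t 5.5 pos [518.7  58.2   5.5] head 90.04 tilt [ 0.0003 -0.    ] F [-0.1 -0.6  0.3] gap 0.648
  shift [-0.2 -0.7 -0.5] turn [0.0003 0.     0.0008] dist 1
```

View pics/o3.png

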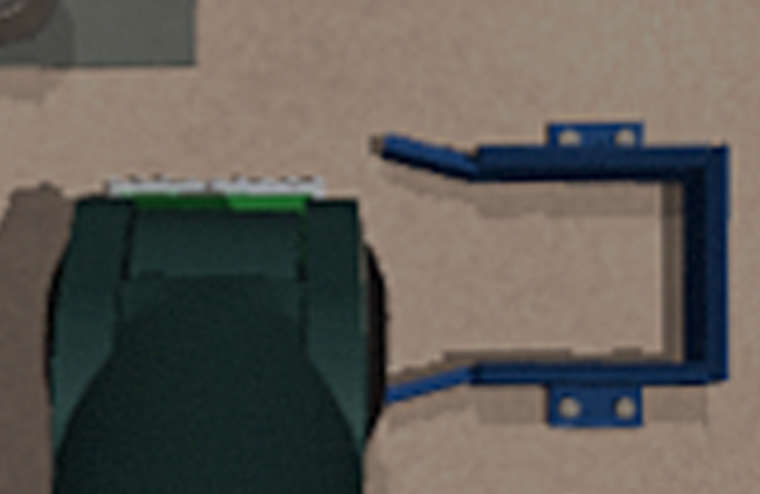

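Request:
{"method": "servo_tool", "body": {
  "rows": "0 -3 -40 0 0 0 0.3; 0 -3 -80 0 0 0.1 0.3; 30 10 -110 0 0 0.22 0.3; 60 30 -135 0 0 0.34 0.3; 90 45 -135 0 0 0.46 0.3; 117 58 -135 0 0 0.58 0.3; 117 58 -135 0 0 0.7 0.3; 117 58 -135 0 0 0.82 0.3; 117 58 -135 0 0 0.94 0.3; 117 58 -135 0 0 1.06 0.3; 117 58 -135 0 0 1.18 0.3; 117 58 -135 0 0 1.3 0.3"
}}

```text
t: 6.6
ee_pos: [0.5763, 0.1751, 0.1405]
orientation: [-3.114, -0.416, -0.0]
force: [0.6, -0.2, -0.3]
finger_gap: 0.65
```

```bash
python3 -c "
from h import *
goto(576.5,175,140,0)"
```

```text
t 6.6 pos [576.3 175.1 140.5] head 15.21 tilt [0.0001 0.0001] F [ 0.6 -0.2 -0.3] gap 0.65
  shift [0.2 0.1 0.5] turn [-1.000e-04 -1.000e-04  2.655e-01] dist 1
```

Request:
{"method": "servo_tool", "body": {
  "rows": "0 0 0 0 0 0.12 0.3; 0 0 0 0 0 0.24 0.3; 0 0 0 0 0 0.266 0.3; 0 0 0 0 0 0.266 0.3"
}}

```text
t: 6.93
ee_pos: [0.5762, 0.1751, 0.1404]
orientation: [3.141, 0.011, -0.0]
force: [0.5, -0.2, -1.2]
finger_gap: 0.65
```

```bash
python3 -c "
from h import *
goto(576.5,175,140,0);snap('wrist','w4')";python3 m2.py w4
```

```text
t 6.93 pos [576.2 175.1 140.4] head 0.39 tilt [-0.0001 -0.0003] F [ 0.5 -0.2 -1.2] gap 0.65
  shift [0.3 0.1 0.4] turn [0.0003 0.0001 0.0068] dist 0
bench 0.0001713500391778977
base green (7526, array([576.7,  73.8,  90.5,  79.5,  89.9]), array([28.6, 29.9, 31.1]))
base (10582, array([576.8,  77.2,  97.2,  96.8,  90. ]), array([26.7, 29.7, 31.1]))Traceback (most recent call last):
  File "m2.py", line 15, in <module>
    print('nest n',len(p),'top z',np.percentile(p[:,2],98))
                                  ~~~~~~~~~~~~~^^^^^^^^^^^
    return _quantile_unchecked(
        a, q, axis, out, overwrite_input, method, keepdims, weights)
    return _ureduce(a,
                    func=_quantile_ureduce_func,
    ...<5 lines>...
                    overwrite_input=overwrite_input,
                    method=method)
    r = func(a, **kwargs)
    result = _quantile(arr,
                       quantiles=q,
    ...<2 lines>...
                       out=out,
                       weights=wgt)
    slices_having_nans = np.isnan(arr[-1, ...])
                                  ~~~^^^^^^^^^
IndexError: index -1 is out of bounds for axis 0 with size 0
```

View pics/w4.png

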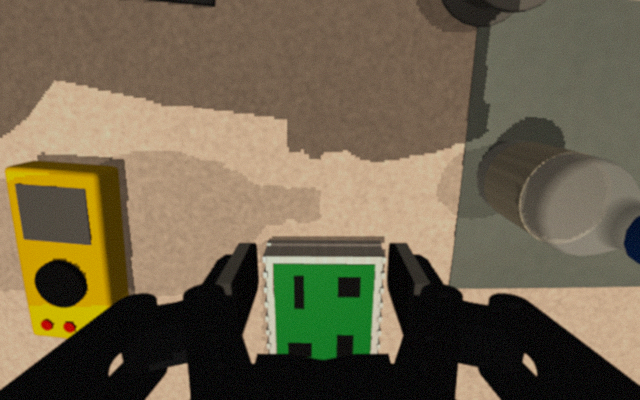

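Request:
{"method": "servo_tool", "body": {
  "rows": "0 12 30 0 0 0 0.3; 0 14 70 0 0 0 0.3; 0 14 105 0 0 0 0.3; 0 14 128 0 0 0 0.3; 0 14 135 0 0 0 0.3; 0 14 135 0 0 0 0.3; 0 14 135 0 0 0 0.3"
}}

```text
t: 7.57
ee_pos: [0.5771, 0.1608, 0.0065]
orientation: [-3.141, -0.01, -0.001]
force: [0.2, 0.3, -0.3]
finger_gap: 0.652
```

```bash
python3 -c "
from h import *
goto(576.5,72,6,0)"
```

```text
t 7.57 pos [577.1 160.8   6.5] head 0.36 tilt [0.0009 0.0002] F [ 0.2  0.3 -0.3] gap 0.652
  shift [-1.2 88.7  0.5] turn [-0.0002 -0.0009  0.0062] dist 89
```

Request:
{"method": "servo_tool", "body": {
  "rows": "-0.6 8 0 0 0 0.006 0.3; -0.7 16 0 0 0 0.006 0.3; -0.7 23 0 0 0 0.006 0.3; -0.8 30 0 0 0 0.006 0.3; -0.8 38 0 0 0 0.006 0.3; -0.9 47 0 0 0 0.006 0.3; -1 56 0 0 0 0.006 0.3; -1 65 0 0 0 0.006 0.3; -1.1 74 0 0 0 0.006 0.3; -1.2 82 0 0 0 0.006 0.3; -1.2 88 0 0 0 0.006 0.3; -1.2 88 0 0 0 0.006 0.3"
}}

```text
t: 8.57
ee_pos: [0.5763, 0.0715, 0.0064]
orientation: [-3.141, 0.003, -0.002]
force: [0.5, 0.2, -0.7]
finger_gap: 0.649
```

```bash
python3 -c "
from h import *
goto(576.5,-55,6,0);snap('wrist','w5');snap('top','t5');snap('scene','s5')
from m1 import ortho
cv2.imwrite('pics/o5.png',cv2.resize(ortho(load('t5'),0.03,.46,.72,-.22,.18),None,fx=1.9,fy=1.9))";python3 m2.py w5 2>&1 | head -3
```

```text
t 8.57 pos [576.3  71.5   6.4] head -0.13 tilt [0.0016 0.0004] F [ 0.5  0.2 -0.7] gap 0.649
  shift [  0.5 126.5   0.4] turn [-0.0004 -0.0016 -0.0022] dist 126
bench 2.8853736675105157e-05
base green (4013, array([575.5,  47. ,  62.8,  17.3,   4.2]), array([28.8, 29.9, 31. ]))
base (7178, array([575.2,  51.2,  62.8,  25.6,   4.2]), array([24.8, 29.5, 30.9]))
```

View pics/o5.png

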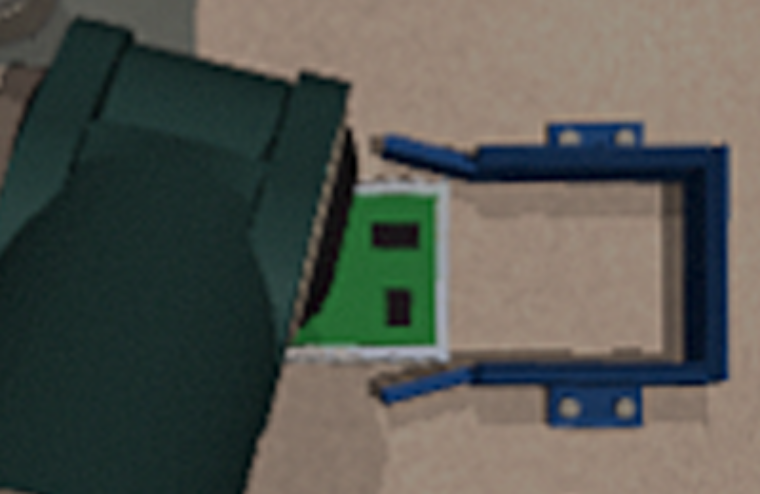

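View pics/s5.png

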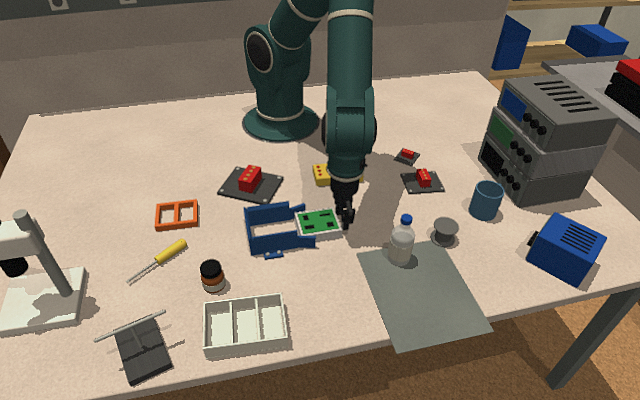

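Run:
```python
from h import *
for tag in ['t5','s5']:
    c=load(tag);W=cloud(c);x,y,z=W[...,0],W[...,1],W[...,2]
    hsv=cv2.cvtColor(c['image'],cv2.COLOR_BGR2HSV); H,S,V=[hsv[...,i].astype(int) for i in range(3)]
    blue=(H>100)&(H<125)&(S>100); g=(H>45)&(H<85)&(S>100)&(V>60)
    m=g&(abs(z-.03)<.008)&(y>-.06)&(y<.03)&(x>.5)&(x<.65)
    print(tag,rect(W,m))
    p=W[m]*1000
    for lo in range(-45,10,10):
        q=p[(p[:,1]>lo)&(p[:,1]<lo+10)]
        if len(q)>5: print(lo,np.round([q[:,0].min(),q[:,0].max(),(q[:,0].min()+q[:,0].max())/2],1))
    for lo,hi in [(12,35),(35,56)]:
        q=W[blue&(z*1000>lo)&(z*1000<hi)&(y<-.08)&(y>-.17)]*1000
        a=q[q[:,0]<560]; b=q[q[:,0]>600]
        for w in (a,b): print(lo,len(w),np.round(np.percentile(w[:,0],[2,20,50,80,98]),1) if len(w)>5 else '')
```

```text
t5 (528, array([578.1, -11. ,  77.8,  71.6,   0.9]), array([26.3, 30.7, 34.3]))
-45 [539.7 617.4 578.6]
-35 [539.6 616.9 578.2]
-25 [539.4 617.  578.2]
-15 [539.2 617.  578.1]
-5 [541.7 608.3 575. ]
5 [541.4 568.1 554.7]
12 11 [499.5 518.4 519.  519.1 519.1]
12 54 [628.6 629.  629.4 629.6 656.2]
35 16 [518.9 519.  519.  519.1 519.2]
35 38 [628.6 629.  629.2 629.5 630. ]
s5 (493, array([576.9,  -9.5,  83.4,  78.3,   0. ]), array([25.3, 29.3, 33. ]))
-45 [536.6 614.1 575.4]
-35 [537.9 616.8 577.3]
-25 [535.2 615.7 575.4]
-15 [537.2 618.6 577.9]
-5 [538.3 617.4 577.9]
5 [538.2 618.5 578.4]
12 191 [522.2 524.1 525.5 527.2 529.6]
12 195 [633.  634.6 635.9 637.1 638.7]
35 179 [521.5 524.4 526.  527.6 529.9]
35 204 [631.7 634.2 635.7 637.1 638.6]
```

Request:
{"method": "servo_tool", "body": {
  "rows": "0.3 9 0 0 0 0 0.3; 0.3 18 0 0 0 0 0.3; 0.3 27 0 0 0 0 0.3; 0.4 36 0 0 0 0 0.3; 0.4 45 0 0 0 0 0.3; 0.4 54 0 0 0 0 0.3; 0.5 63 0 0 0 0 0.3; 0.5 72 0 0 0 0 0.3; 0.5 80 0 0 0 0 0.3; 0.5 88 0 0 0 0 0.3; 0.5 96 0 0 0 0 0.3; 0.5 96 0 0 0 0 0.3"
}}

```text
t: 9.72
ee_pos: [0.576, -0.0257, 0.0055]
orientation: [3.14, -0.005, 0.0]
force: [-0.4, 0.1, 0.6]
finger_gap: 0.649
```

```bash
python3 -c "
from h import *
goto(576.5,-55.3,6,0);snap('top','t6')
from m1 import ortho
cv2.imwrite('pics/o6.png',cv2.resize(ortho(load('t6'),0.03,.46,.72,-.22,.18),None,fx=1.9,fy=1.9))"
```

```text
t 9.72 pos [576.  -25.7   5.5] head -0.18 tilt [ 0.0001 -0.0013] F [-0.4  0.1  0.6] gap 0.649
  shift [ 0.6 29.6 -0.4] turn [ 0.0013 -0.0001 -0.0031] dist 30
```

View pics/o6.png

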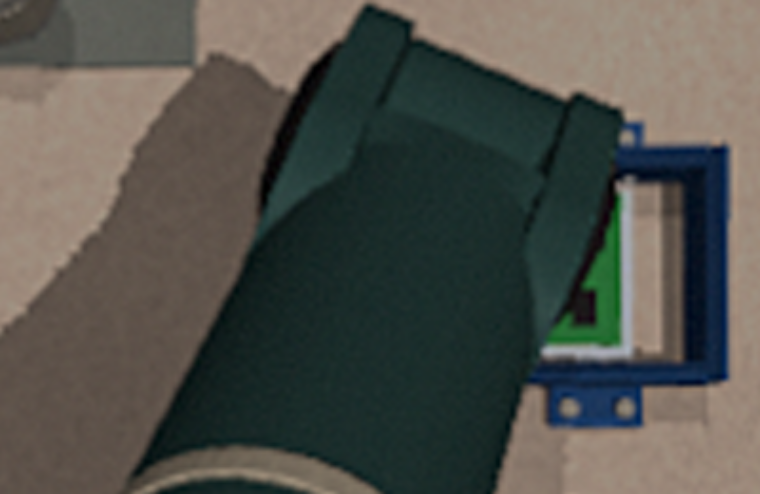

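Request:
{"method": "servo_tool", "body": {
  "rows": "0.3 7 0 0 0 0 0.3; 0.3 14 0 0 0 0 0.3; 0.3 20 0 0 0 0 0.3; 0.4 25 0 0 0 0 0.3; 0.4 28 0 0 0 0 0.3; 0.4 29.5 0 0 0 0 0.3; 0.4 31 0 0 0 0 0.3; 0.4 31 0 0 0 0 0.3"
}}

```text
t: 10.43
ee_pos: [0.5764, -0.0536, 0.0055]
orientation: [-3.141, 0.0, 0.001]
force: [-1.4, 3.5, -0.2]
finger_gap: 0.647
```

```bash
python3 -c "
from h import *
goto(576.5,-55.3,6,0)"
```

```text
t 10.43 pos [576.4 -53.6   5.5] head -0.01 tilt [-0.0004  0.0007] F [-1.4  3.5 -0.2] gap 0.647
  shift [ 0.1  1.7 -0.5] turn [-0.0007  0.0004 -0.0002] dist 2
```

Request:
{"method": "servo_tool", "body": {
  "rows": "0 2 0 0 0 0 0.3; 0 4 0 0 0 0 0.3; 0 4 0 0 0 0 0.3"
}}

```text
t: 10.68
ee_pos: [0.5764, -0.0536, 0.0054]
orientation: [-3.136, -0.003, 0.002]
force: [-3.0, 25.3, 7.2]
finger_gap: 0.649
```

Request:
{"method": "servo_tool", "body": {
  "rows": "0 -12 0 0 0 0 0.3; 0 -20 -35 0 0 0 0.3; 0 -20 -75 0 0 0.1 0; -10 -10 -115 0 0 0.22 -0.16; -30 20 -140 0 0 0.34 -0.16; -45 60 -165 0 0 0.46 -0.16; -60 100 -165 0 0 0.58 -0.16; -75 140 -165 0 0 0.7 -0.16; -90 180 -165 0 0 0.82 -0.16; -105 220 -165 0 0 0.94 -0.16; -120 260 -165 0 0 1.06 -0.16; -130 300 -165 0 0 1.18 -0.16"
}}

```text
t: 11.68
ee_pos: [0.4488, -0.3461, 0.1709]
orientation: [-2.604, 1.757, -0.001]
force: [0.5, 0.6, -0.1]
finger_gap: 0.426
```

```bash
python3 -c "
from h import *
goto(446,-382,170,-90)"
```

```text
t 11.68 pos [ 448.8 -346.1  170.9] head -68.0 tilt [ 0.0007 -0.0004] F [ 0.5  0.6 -0.1] gap 0.426
  shift [32.2 16.1  0.9] turn [-0.0006 -0.0005  0.384 ] dist 36
```

Request:
{"method": "servo_tool", "body": {
  "rows": "28 14 0 0 0 0.12 -0.16; 28 14 0 0 0 0.24 -0.16; 28 14 0 0 0 0.36 -0.16; 28 14 0 0 0 0.38 -0.16; 28 14 0 0 0 0.38 -0.16"
}}

```text
t: 12.1
ee_pos: [0.4477, -0.3756, 0.1704]
orientation: [2.234, -2.208, -0.0]
force: [-0.5, -0.4, 0.6]
finger_gap: 0.423
```

```bash
cat > m3.py <<'E'
from h import *
import sys
for tag in sys.argv[1:]:
    c=load(tag);W=cloud(c);x,y,z=W[...,0],W[...,1],W[...,2]
    hsv=cv2.cvtColor(c['image'],cv2.COLOR_BGR2HSV); H,S,V=[hsv[...,i].astype(int) for i in range(3)]
    o=(S>150)&(H>3)&(H<22)&(y<-.25)&(x<.6)
    try: print(tag,'spacer top',rect(W,o&(z>.014)&(z<.027)))
    except Exception as e: print(e)
    blue=(H>100)&(H<125)&(S>100); g=(H>45)&(H<85)&(S>100)&(V>60)
    try:
        print(tag,'base in nest green',rect(W,g&(abs(z-.03)<.008)&(y>-.25)&(y<.03)&(x>.5)&(x<.65)))
        print(tag,'base w/ rim',rect(W,~blue&(abs(z-.03)<.006)&(y>-.2)&(y<.0)&(x>.52)&(x<.635)))
        q=W[blue&(z>.035)&(z<.056)&(x>.54)&(x<.61)&(y<-.14)]*1000; print('back wall y',len(q),np.round(np.percentile(q[:,1],[2,20,50,80,98]),1))
    except Exception as e: print(e)
E
python3 -c "
from h import *
goto(446,-382,170,-90);snap('wrist','w7');snap('top','t7');snap('scene','s7')
from m1 import ortho
cv2.imwrite('pics/o7.png',cv2.resize(ortho(load('t7'),0.03,.46,.72,-.22,.18),None,fx=1.9,fy=1.9))"; python3 m3.py w7 t7 s7
```

```text
t 12.1 pos [ 447.7 -375.6  170.4] head -89.32 tilt [-0.0006 -0.0006] F [-0.5 -0.4  0.6] gap 0.423
  shift [6.4 1.8 0.4] turn [ 0.0007 -0.0006  0.0118] dist 7
w7 spacer top (6882, array([ 445.1, -379.8,  116.1,   96.6,   88. ]), array([15.8, 19.8, 21.3]))
w7 base in nest green (2554, array([ 562.4, -141.1,   50.2,   41.3,   -2.3]), array([28.5, 30. , 31.5]))
w7 base w/ rim (3517, array([ 558.1, -138.3,   59.1,   47.3,   -2.3]), array([28. , 29.9, 31.6]))
back wall y 1155 [-193.5 -192.8 -192.3 -191.9 -191.2]
t7 spacer top (648, array([ 446.4, -381.4,  118.7,   96.3,   87.9]), array([15.1, 20.5, 24.9]))
t7 base in nest green (924, array([ 578.3, -123.5,   96.7,   77.7,  -89.8]), array([26.8, 30.7, 34.6]))
t7 base w/ rim (1514, array([ 580.2, -123.7,  113.7,   96.7,   89.4]), array([26.4, 30.5, 34.4]))
back wall y 37 [-185.2 -184.8 -184.5 -184.1 -183.5]
s7 spacer top (480, array([ 446.3, -382.2,  114.3,  101.4,   87.8]), array([14.4, 19. , 22.9]))
s7 base in nest green (461, array([ 568.1, -124.5,   98.6,   58.8,   89.4]), array([26. , 29.9, 33.3]))
s7 base w/ rim (704, array([ 561.7, -125.3,  112.5,   72.1,  -89.8]), array([25.9, 29.8, 33.4]))
back wall y 5 [-193.4 -193.4 -193.4 -193.4 -193.4]
```

View pics/w7.png

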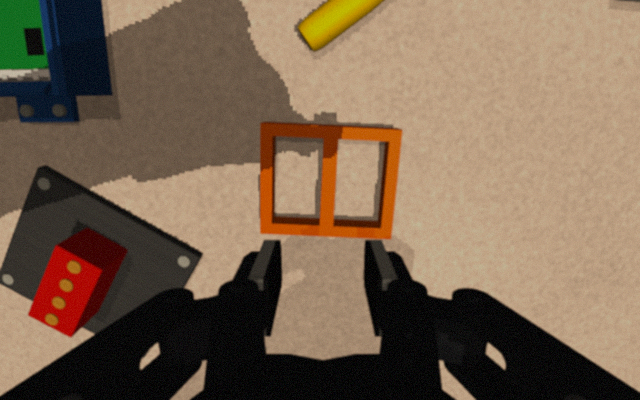

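View pics/o7.png

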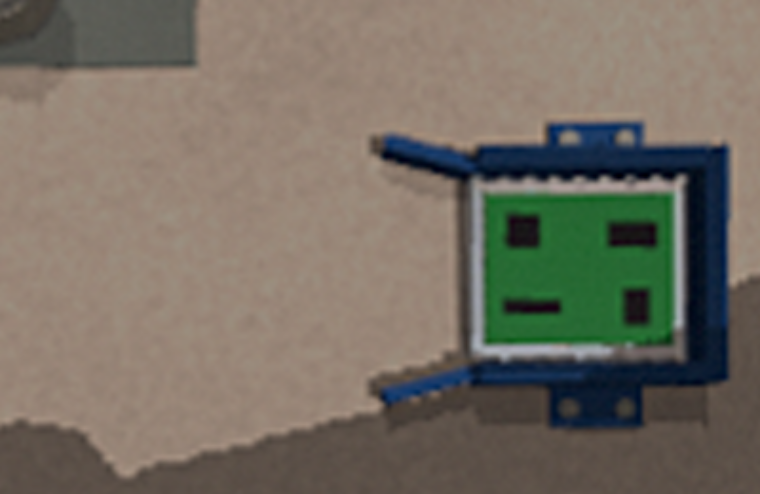

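Run:
```python
from h import *
for tag in ['t7','s7']:
    c=load(tag);W=cloud(c);x,y,z=W[...,0],W[...,1],W[...,2]
    hsv=cv2.cvtColor(c['image'],cv2.COLOR_BGR2HSV); H,S,V=[hsv[...,i].astype(int) for i in range(3)]
    blue=(H>100)&(H<125)&(S>100); g=(H>45)&(H<85)&(S>100)&(V>60)
    for x0 in range(545,610,15):
        s=(x>x0/1000)&(x<x0/1000+.015)&(y>-.25)&(y<0)
        a=y[s&~blue&(abs(z-.03)<.007)]*1000; b=y[s&g&(abs(z-.03)<.007)]*1000; w=y[s&blue&(z>.038)&(z<.055)]*1000; w2=y[s&blue&(z>.061)]*1000
        print(tag,x0,'base',np.round([a.min(),a.max()],1),'green',np.round([b.min(),b.max()],1),'wall',np.round([np.median(w),w2.min(),w2.max()],1) if len(w) else np.round([w2.min(),w2.max()],1))
```

```text
t7 545 base [-180.3  -68. ] green [-171.9  -75.6] wall [-184.1 -192.8 -185.2]
t7 560 base [-180.2  -67.5] green [-171.7  -75.2] wall [-184.5 -192.7 -183.4]
t7 575 base [-179.9  -67.6] green [-171.2  -75.4] wall [-184.5 -193.  -185.1]
t7 590 base [-180.   -67.3] green [-171.5  -75.1] wall [-184.8 -192.6 -185.5]
t7 605 base [-179.7  -67.2] green [-171.8  -75.2] wall [-184.6 -192.2 -185.4]
s7 545 base [-180.7  -69.1] green [-173.6  -75.7] wall [-193.1 -188.2]
s7 560 base [-181.5  -69.8] green [-171.5  -76.1] wall [-193.4 -192.4 -189.2]
s7 575 base [-181.4  -69.4] green [-172.7  -75.3] wall [-193.4 -193.2 -188.4]
s7 590 base [-179.9  -71.4] green [-172.1  -76.9] wall [-193.4 -193.3 -187.6]Traceback (most recent call last):
  File "<stdin>", line 9, in <module>
    return umr_minimum(a, axis, None, out, keepdims, initial, where)
ValueError: zero-size array to reduction operation minimum which has no identity
```

```bash
python3 -c "
from h import *
goto(445.2,-380,60,-92);goto(445.2,-380,3,-92)"
```

```text
t 12.25 pos [ 448.  -375.3  170.6] head -89.21 tilt [ 0.0003 -0.    ] F [ 0.1 -1.2 -0.1] gap 0.418
  shift [  4.7   2.9 110.6] turn [-0.0003 -0.      0.0488] dist 111
t 12.25 pos [ 448.  -375.3  170.6] head -89.21 tilt [ 0.0003 -0.    ] F [ 0.1 -1.2 -0.1] gap 0.418
  shift [  4.7   2.9 167.6] turn [-0.0003 -0.      0.0488] dist 168
```

Request:
{"method": "servo_tool", "body": {
  "rows": "4.7 2.9 35 0 0 0.049 -0.16; 4.7 2.9 70 0 0 0.049 -0.16; 4.7 2.9 100 0 0 0.049 -0.16; 4.7 2.9 120 0 0 0.049 -0.16; 4.7 2.9 120 0 0 0.049 -0.16"
}}

```text
t: 12.67
ee_pos: [0.4437, -0.3788, 0.0472]
orientation: [2.18, -2.261, -0.007]
force: [-0.3, -0.0, -0.1]
finger_gap: 0.422
```

```bash
python3 -c "
from h import *
goto(445.2,-380,3,-92); snap('wrist','w8')"; python3 m3.py w8 2>&1 | head -1
```

```text
t 12.67 pos [ 443.7 -378.8   47.2] head -92.1 tilt [-0.0037  0.0029] F [-0.3 -0.  -0.1] gap 0.422
  shift [ 1.2 -1.8 44.2] turn [ 0.0038  0.0027 -0.0018] dist 44
w8 spacer top (15995, array([ 444.7, -380. ,  116.6,   97.1,   88. ]), array([15.3, 19.9, 21.2]))
```

View pics/w8.png

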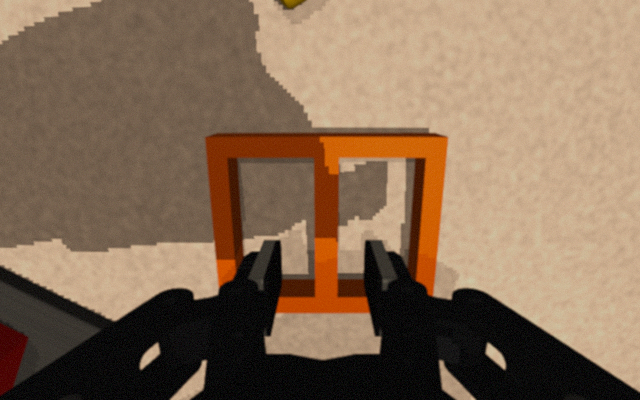

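The bar, near (325,220), lies between the two fingers, and the spacer is at (444.7,−380) at 88°. Descend and grip.

Request:
{"method": "servo_tool", "body": {
  "rows": "1 -1 15 0.004 0.003 0 -0.16; 1 -1 30 0.004 0.003 0 -0.16; 1 -1 40 0.004 0.003 0 -0.16; 1 -1 44 0.004 0.003 0 -0.16; 1 -1 44 0.004 0.003 0 -1; 1 -1 44 0.004 0.003 0 -1; 1 -1 44 0.004 0.003 0 -1; 1 -1 44 0.004 0.003 0 -1; 1 -1 44 0.004 0.003 0 -1",
  "grip_force": 50
}}

```text
t: 13.47
ee_pos: [0.4461, -0.3817, 0.0071]
orientation: [-2.177, 2.264, -0.009]
force: [-0.6, 1.2, 5.8]
finger_gap: 0.124
```

```bash
python3 -c "
from h import *
goto(445.2,-380,3,-92);goto(445,-380,150,-90); goto(576.5,-122,150,-90)"
```

```text
t 13.47 pos [ 446.1 -381.7    7.1] head -92.24 tilt [ 0.0045 -0.0036] F [-0.6  1.2  5.8] gap 0.124
  shift [-1.7  0.9  4.1] turn [-0.0047 -0.0034 -0.0042] dist 5
t 13.47 pos [ 446.1 -381.7    7.1] head -92.24 tilt [ 0.0045 -0.0036] F [-0.6  1.2  5.8] gap 0.124
  shift [  -1.2    0.4 -142.9] turn [-0.0046 -0.0035 -0.0391] dist 143
t 13.47 pos [ 446.1 -381.7    7.1] head -92.24 tilt [ 0.0045 -0.0036] F [-0.6  1.2  5.8] gap 0.124
  shift [-264.1 -120.9 -143.2] turn [-0.0046 -0.0035 -0.0391] dist 324
```

Request:
{"method": "servo_tool", "body": {
  "rows": "0 0 -10 -0.004 -0.003 0 -1; 0 0 -30 -0.004 -0.003 0 -1; 0 0 -60 -0.004 -0.003 0 -1; 0 0 -95 -0.004 -0.003 -0.01 -1; -15 -8 -125 -0.004 -0.003 -0.02 -1; -45 -20 -143 -0.004 -0.003 -0.035 -1; -80 -36 -143 -0.004 -0.003 -0.035 -1; -115 -52 -143 -0.004 -0.003 -0.035 -1; -150 -68 -143 -0.004 -0.003 -0.035 -1; -185 -84 -143 -0.004 -0.003 -0.035 -1; -215 -100 -143 -0.004 -0.003 -0.035 -1; -240 -112 -143 -0.004 -0.003 -0.035 -1"
}}

```text
t: 14.47
ee_pos: [0.5678, -0.1426, 0.1499]
orientation: [-2.219, 2.224, 0.0]
force: [0.1, -1.0, -0.7]
finger_gap: 0.126
```

Request:
{"method": "servo_tool", "body": {
  "rows": "-12 -5 0 0 0 0 -1; -22 -8 0 0 0 0 -1; -24 -9 0 0 0 0 -1; -24 -9 0 0 0 0 -1; -24 -9 0 0 0 0 -1"
}}

```text
t: 14.88
ee_pos: [0.5751, -0.1231, 0.1495]
orientation: [2.214, -2.228, 0.001]
force: [-0.0, -0.5, -1.1]
finger_gap: 0.122
```

```bash
cat > m4.py <<'E'
from h import *
import sys
for tag in sys.argv[1:]:
    c=load(tag);W=cloud(c);x,y,z=W[...,0],W[...,1],W[...,2]
    hsv=cv2.cvtColor(c['image'],cv2.COLOR_BGR2HSV); H,S,V=[hsv[...,i].astype(int) for i in range(3)]
    o=(S>150)&(H>3)&(H<22)&(z>.05)&(y>-.3)&(y<.05)&(x>.4)
    p=W[o]; zt=np.nanpercentile(p[:,2],95) if len(p) else 0
    if len(p)>50:
        print(tag,'spacer',rect(W,o&(z>zt-.006)))
        q=W[o&(z>zt-.006)&(z<zt+.004)]; A=np.c_[q[:,:2],np.ones(len(q))]; print('plane tilt',np.round(np.linalg.lstsq(A,q[:,2],rcond=None)[0][:2],4))
    blue=(H>100)&(H<125)&(S>100)
    for n,m,j in [('near',(x<.56)&(x>.49)&(y>-.16)&(y<-.08),0),('far',(x>.6)&(x<.66)&(y>-.16)&(y<-.08),0),('back',(y<-.165)&(y>-.2)&(x>.54)&(x<.61),1)]:
        for lo,hi in [(.032,.055),(.06,.075)]:
            w=W[blue&m&(z>lo)&(z<hi)][:,j]*1000
            if len(w)>8: print(tag,n,lo,len(w),np.round(np.percentile(w,[2,20,50,80,98]),1))
E
python3 -c "
from h import *
goto(576.5,-124,150,-90);snap('wrist','w9')";python3 m4.py w9
```

```text
t 14.88 pos [ 575.1 -123.1  149.5] head -90.35 tilt [ 0.     -0.0005] F [-0.  -0.5 -1.1] gap 0.122
  shift [ 0.9 -1.4 -0.5] turn [-0.     -0.0005 -0.0061] dist 2
w9 spacer (20816, array([ 576.9, -122.3,  117. ,   91. ,   89.7]), array([158.9, 162.2, 164.7]))
plane tilt [-0.0044  0.0025]
w9 near 0.032 172 [526.  526.3 526.6 526.9 527.3]
w9 near 0.06 103 [519.  520.8 522.7 524.4 526. ]
w9 far 0.032 101 [636.2 636.2 636.2 636.2 636.3]
w9 far 0.06 1631 [628.3 629.9 632.5 634.8 636.1]
w9 back 0.032 418 [-182.9 -182.7 -182.6 -182.5 -182.3]
w9 back 0.06 894 [-191.2 -189.2 -187.3 -185.5 -183.9]
```

View pics/w9.png

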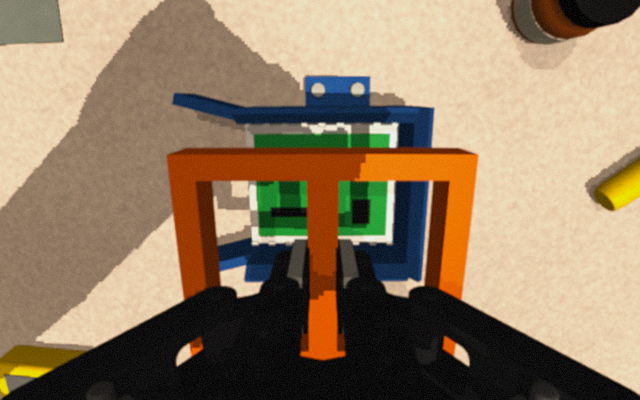

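Run:
```python
from h import *
c=load('w9');W=cloud(c);x,y,z=W[...,0],W[...,1],W[...,2]
hsv=cv2.cvtColor(c['image'],cv2.COLOR_BGR2HSV); H,S,V=[hsv[...,i].astype(int) for i in range(3)]
blue=(H>100)&(H<125)&(S>100)
s=~blue&(abs(z-.03)<.004)&(y<0)&(y>-.22)
for x0 in range(550,625,10):
    a=y[s&(x>x0/1000)&(x<x0/1000+.01)]*1000
    if len(a): print(x0,len(a),np.round(np.percentile(a,[0,1,99,100]),1))
goto(577.3,-124.4,40,-90)
```

```text
550 1342 [-178.1 -177.2  -66.7  -65.8]
560 1405 [-178.  -177.1  -66.9  -66.1]
570 1457 [-182.7 -177.4  -66.8  -65.5]
580 264 [-182.7 -182.6  -66.9  -66.3]
600 509 [-183.  -177.9  -67.1  -65.7]
610 2098 [-182.7 -177.1  -66.9  -65.7]
620 876 [-178.3 -177.1  -67.2  -65.9]
t 14.93 pos [ 575.  -123.3  149.5] head -90.36 tilt [ 0.     -0.0005] F [-0.6 -0.1 -0.5] gap 0.122
  shift [  1.1  -2.3 109.5] turn [-0.     -0.0005 -0.0063] dist 110
```

Request:
{"method": "servo_tool", "body": {
  "rows": "0.5 -2.3 15 0 0 -0.006 -1; 0.5 -2.3 35 0 0 -0.006 -1; 0.5 -2.3 50 0 0 -0.006 -1; 0.5 -2.3 60 0 0 -0.006 -1; 0.5 -2.3 70 0 0 -0.006 -1; 0.5 -2.3 70 0 0 -0.006 -1; 0.5 -2.3 70 0 0 -0.006 -1"
}}

```text
t: 15.52
ee_pos: [0.5779, -0.1225, 0.0791]
orientation: [2.222, -2.219, -0.0]
force: [0.7, 0.1, -0.6]
finger_gap: 0.129
```

```bash
python3 -c "
from h import *
goto(577.3,-123.7,38,-90);snap('wrist','w10')";python3 m4.py w10
```

```text
t 15.52 pos [ 577.9 -122.5   79.1] head -89.92 tilt [-0.0005 -0.0004] F [ 0.7  0.1 -0.6] gap 0.129
  shift [ 1.1  0.5 41.1] turn [ 0.0005 -0.0004  0.0013] dist 41
w10 spacer (21026, array([ 579.8, -121.7,  117. ,   90.7,  -89.9]), array([88.1, 91.8, 94. ]))
plane tilt [-0.005   0.0024]
w10 far 0.032 371 [636.2 636.3 636.6 636.7 636.8]
w10 far 0.06 3363 [628.2 629.9 632.7 634.9 636.4]
```

View pics/w10.png

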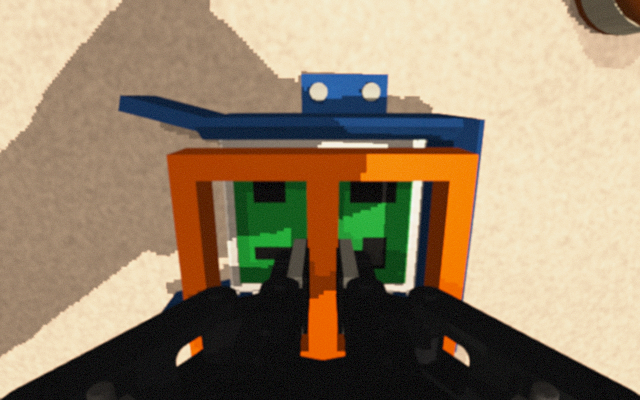

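Request:
{"method": "servo_tool", "body": {
  "rows": "1.1 0.2 8 0 0 0 -1; 1.1 0.2 16 0 0 0 -1; 1.1 0.2 22 0 0 0 -1; 1.1 0.2 28 0 0 0 -1; 1.1 0.2 33 0 0 0 -1; 1.1 0.2 37 0 0 0 -1; 1.1 0.2 37 0 0 0 -1; 1.1 0.2 37 0 0 0 -1"
}}

```text
t: 16.23
ee_pos: [0.5777, -0.1234, 0.0421]
orientation: [2.223, -2.219, -0.0]
force: [0.0, -0.1, -0.9]
finger_gap: 0.122
```

```bash
python3 -c "
from h import *
goto(577.3,-123.7,37,-90)"
```

```text
t 16.23 pos [ 577.7 -123.4   42.1] head -89.9 tilt [-0.0003 -0.0002] F [ 0.  -0.1 -0.9] gap 0.122
  shift [0.3 0.4 5.1] turn [ 0.0003 -0.0002  0.0017] dist 5
```

Request:
{"method": "servo_tool", "body": {
  "rows": "0 0 2 0 0 0 -1; 0 0 4 0 0 0 -1; 0 0 5.5 0 0 0 -1; 0 0 5.5 0 0 0 -1"
}}

```text
t: 16.57
ee_pos: [0.5779, -0.1232, 0.0371]
orientation: [-2.223, 2.219, 0.0]
force: [-3.3, 2.6, 9.2]
finger_gap: 0.124
```

```bash
python3 -c "
from h import *
goto(577.3,-123.7,37,-90);snap('wrist','w11')";python3 m4.py w11|head -2
```

```text
t 16.57 pos [ 577.9 -123.2   37.1] head -89.9 tilt [0.0002 0.0004] F [-3.3  2.6  9.2] gap 0.124
  shift [0.5 0.6 0.1] turn [-0.0002  0.0004  0.0018] dist 1
w11 spacer (101, array([ 576.2, -122.3,   23. ,   14.8,    1.3]), array([ 81.9, 110.5, 112.6]))
plane tilt [-0.2342 -0.0066]
```

Request:
{"method": "servo_tool", "body": {
  "rows": "0 0 0 0 0 0 -0.7; 0 0 -1 0 0 0 -0.4; 0 0 -1 0 0 0 -0.16; 0 0 -1 0 0 0 -0.16; 0 0 -1 0 0 0 -0.16; 0 0 -10 0 0 0 -0.16; 0 0 -35 0 0 0 -0.16; 0 0 -75 0 0 0 -0.16; 0 0 -100 0 0 0 -0.16; 0 0 -100 0 0 0 -0.16; 0 0 -100 0 0 0 -0.16"
}}

```text
t: 17.53
ee_pos: [0.5784, -0.1232, 0.1383]
orientation: [-2.222, 2.218, -0.003]
force: [-0.2, 0.1, -0.7]
finger_gap: 0.42
```

```bash
cat > m5.py <<'E'
from h import *
import sys
tag=sys.argv[1]
c=load(tag);W=cloud(c);x,y,z=W[...,0],W[...,1],W[...,2]
hsv=cv2.cvtColor(c['image'],cv2.COLOR_BGR2HSV); H,S,V=[hsv[...,i].astype(int) for i in range(3)]
o=(S>150)&(H>3)&(H<22)&(z>.03)&(y>-.3)&(y<.05)&(x>.4)&(z<.06)
p=W[o&(z>.045)]; print('top z',np.round(np.percentile(p[:,2],[5,50,95])*1000,1)); print(rect(W,o&(z>.045)))
A=np.c_[p[:,:2],np.ones(len(p))]; print('tilt',np.round(np.linalg.lstsq(A,p[:,2],rcond=None)[0][:2],4))
for x0 in range(530,630,10):
    a=p[(p[:,0]>x0/1000)&(p[:,0]<x0/1000+.01)][:,1]*1000
    if len(a)>4: print(x0,len(a),np.round([a.min(),a.max(),(a.min()+a.max())/2],1))
E
python3 -c "
from h import *
goto(577.3,-123.7,137,-90);snap('wrist','w12')";python3 m5.py w12; python3 m4.py w12
```

```text
t 17.53 pos [ 578.4 -123.2  138.3] head -89.88 tilt [0.0024 0.0001] F [-0.2  0.1 -0.7] gap 0.42
  shift [0.5 1.1 1.3] turn [-0.0024  0.0001  0.002 ] dist 2
top z [47.4 49.9 51. ]
(9484, array([ 575.6, -123.2,  117.9,   99.4,  -90. ]), array([46.6, 49.9, 51.2]))
tilt [0.0004 0.0028]
530 1200 [-180.6  -64.6 -122.6]
540 625 [-181.   -64.2 -122.6]
550 658 [-180.9  -64.6 -122.7]
560 680 [-180.7  -64.4 -122.5]
570 700 [-180.8  -64.7 -122.7]
580 710 [-180.7  -64.8 -122.8]
590 747 [-182.   -64.2 -123.1]
600 771 [-180.8  -64.2 -122.5]
610 1725 [-182.1  -64.2 -123.1]
620 1511 [-181.8  -64.3 -123.1]
w12 spacer (8, array([ 5.89e+02, -6.22e+01,  1.80e+00,  4.00e-01, -5.39e+01]), array([217.2, 217.9, 218.9]))
plane tilt [0.153  0.0104]
w12 near 0.032 360 [525.9 526.3 526.5 526.8 527.1]
w12 near 0.06 1205 [517.9 520.  521.9 523.8 525.4]
w12 far 0.032 114 [636.2 636.2 636.8 636.8 636.8]
w12 far 0.06 1801 [628.4 629.9 632.5 634.8 636.4]
w12 back 0.032 320 [-183.  -182.8 -182.6 -182.5 -182.3]
w12 back 0.06 1503 [-191.3 -189.1 -187.1 -185.1 -183.6]
```

View pics/w12.png

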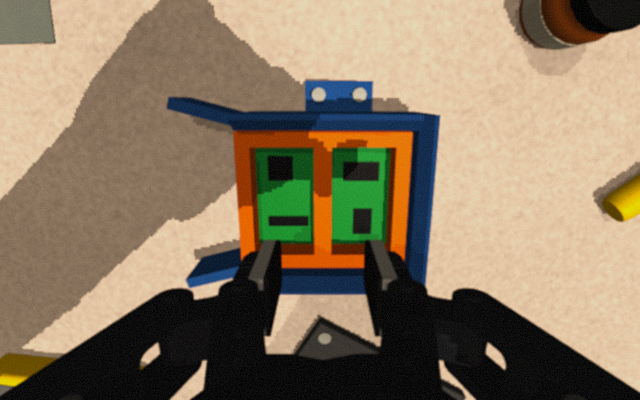

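Request:
{"method": "servo_tool", "body": {
  "rows": "-25 6 -20 0 0 0.01 0.3; -65 16 -30 0 0 0.02 0.3; -106 26 -30 0 0 0.03 0.3; -146 36 -30 0 0 0.04 0.3; -186 46 -30 0 0 0.05 0.3; -226 56 -30 0 0 0.06 0.3; -266 66 -30 0 0 0.07 0.3; -306 76 -30 0 0 0.08 0.3; -346 86 -30 0 0 0.09 0.3; -386 96 -30 0 0 0.098 0.3; -426 106 -30 0 0 0.098 0.3; -466 116 -30 0 0 0.098 0.3"
}}

```text
t: 18.58
ee_pos: [0.4594, 0.3443, 0.1657]
orientation: [2.111, -2.324, 0.0]
force: [1.3, 0.6, 0.2]
finger_gap: 0.65
```

Request:
{"method": "servo_tool", "body": {
  "rows": "-17 4 0 0 0 0 0.3; -22 5 0 0 0 0 0.3; -22 5 0 0 0 0 0.3; -22 5 0 0 0 0 0.3"
}}

```text
t: 18.92
ee_pos: [0.4582, 0.3635, 0.1661]
orientation: [2.11, -2.326, 0.001]
force: [0.6, -0.8, 0.2]
finger_gap: 0.649
```

```bash
cat > m6.py <<'E'
from h import *
import sys
for tag in sys.argv[1:]:
    c=load(tag);W=cloud(c);x,y,z=W[...,0],W[...,1],W[...,2]
    hsv=cv2.cvtColor(c['image'],cv2.COLOR_BGR2HSV); H,S,V=[hsv[...,i].astype(int) for i in range(3)]
    b=(x>.37)&(x<.56)&(y>.27)&(y<.46)
    red=((H<8)|(H>172))&(S>140)
    print(tag,'plate',rect(W,b&(z>.004)&(z<.012)&(S<90)),'red',rect(W,b&red&(z>.033)&(z<.042)))
E
python3 -c "
from h import *
s=monitor.sense();print(np.round(s['joint_pos'],2));goto(457,367,150,-95.5);snap('wrist','w13');snap('top','t13');snap('scene','s13')";python3 m6.py w13; python3 m6.py w1
```

```text
[-1.51  0.7   1.13  1.8  -0.71  1.11 -1.8 ]
t 18.92 pos [458.2 363.5 166.1] head -95.58 tilt [-0.0004 -0.0015] F [ 0.6 -0.8  0.2] gap 0.649
  shift [-3.4  1.6 16.1] turn [ 0.0003 -0.0015 -0.0014] dist 17
w13 plate (11131, array([454.6, 371.5, 116.5,  96.5,  83.9]), array([6.4, 7.9, 9.3])) red (2237, array([454.8, 371.3,  55.7,  30. ,  -6.1]), array([36.1, 37.9, 39.3]))
w1 plate (4997, array([454. , 371.1, 118.1,  96.2,  84. ]), array([6. , 8. , 9.7])) red (1132, array([454.4, 371. ,  55.9,  31.9,  -6.4]), array([33.6, 38. , 39.7]))
```

View pics/w13.png

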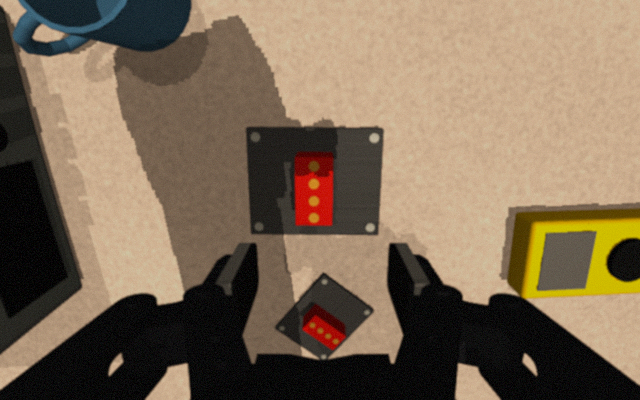

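The cover is at the image centre (315,180) and measures 116.5×96.5 mm, so it is the right one. The small decoy is at (325,315), under the hand. Joint 3 reads 1.13, near its 1.25 limit, so I check the arm before descending.

```bash
python3 -c "
from h import *
goto(454.7,371.4,80,-96.1)"
```

```text
t 19.07 pos [458.6 363.3 166.7] head -95.65 tilt [-0.0002 -0.0003] F [-0.2 -0.2 -0.5] gap 0.65
  shift [-7.7  4.6 86.7] turn [ 0.0002 -0.0003  0.0079] dist 87
```

View pics/s13.png

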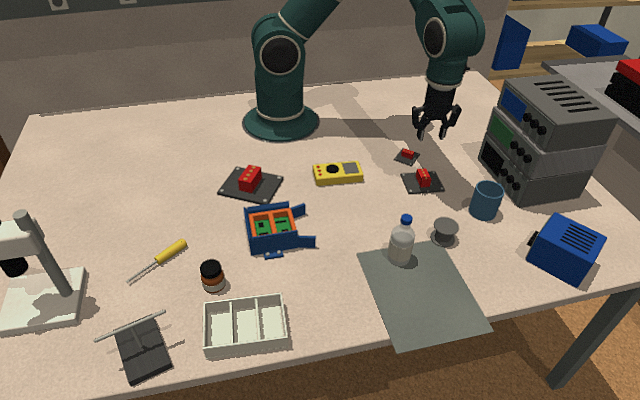

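Request:
{"method": "servo_tool", "body": {
  "rows": "-7.7 4.6 20 0 0 0.008 0.3; -7.7 4.6 45 0 0 0.008 0.3; -7.7 4.6 70 0 0 0.008 0.3; -7.7 4.6 87 0 0 0.008 0.3; -7.7 4.6 87 0 0 0.008 0.3; -7.7 4.6 87 0 0 0.008 0.3"
}}

```text
t: 19.57
ee_pos: [0.4546, 0.3719, 0.0798]
orientation: [2.1, -2.335, 0.001]
force: [-0.5, -0.1, 1.3]
finger_gap: 0.653
```

```bash
python3 -c "
from h import *
s=monitor.sense();print(np.round(s['joint_pos'],2));snap('wrist','w14');goto(454.7,371.4,14,-96.1)";python3 m6.py w14
```

```text
[-1.45  0.8   1.02  1.85 -0.82  0.98 -1.75]
t 19.62 pos [455.  372.4  80.7] head -96.04 tilt [0.0006 0.0001] F [0.7 0.6 0.4] gap 0.648
  shift [ 1.1  0.2 66.7] turn [-0.0006  0.0002  0.0011] dist 67
w14 plate (18908, array([454.6, 371.4, 116.5,  96.2,  84.1]), array([6.6, 7.9, 9.3])) red (4528, array([454.5, 371.4,  56.3,  30.1,  -6. ]), array([36.3, 37.9, 39.2]))
```

View pics/w14.png

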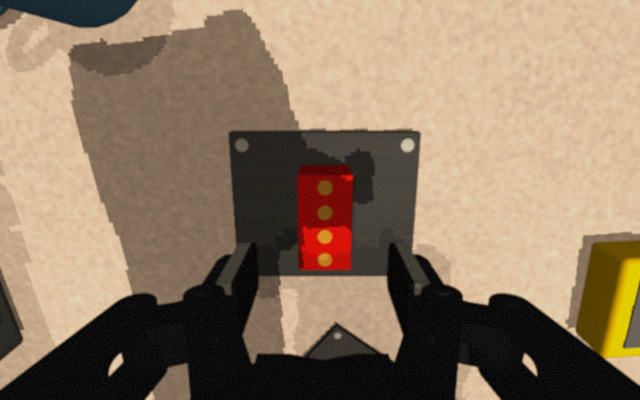

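The jaws straddle the red block at (325,215). Descend and grip.

Request:
{"method": "servo_tool", "body": {
  "rows": "1 0 20 0 0 0 0.3; 1 0 40 0 0 0 0.3; 1 0 55 0 0 0 0.3; 1 0 64 0 0 0 0.3; 1 0 66 0 0 0 0.3; 1 0 66 0 0 0 -1; 1 0 66 0 0 0 -1; 1 0 66 0 0 0 -1; 1 0 66 0 0 0 -1; 1 0 66 0 0 0 -1",
  "grip_force": 70
}}

```text
t: 20.45
ee_pos: [0.4547, 0.3722, 0.0148]
orientation: [-2.102, 2.333, -0.0]
force: [0.1, -1.1, 7.3]
finger_gap: 0.339
```

```bash
python3 -c "
from h import *
s=monitor.sense();print(np.round(s['joint_pos'],2));goto(454.7,371.4,14,-96.1);goto(577.3,-122,165,-90)"
```

```text
[-1.4   0.88  0.92  1.87 -0.91  0.89 -1.69]
t 20.45 pos [454.7 372.2  14.8] head -95.97 tilt [0.0011 0.0008] F [ 0.1 -1.1  7.3] gap 0.339
  shift [ 0.8 -0.1  0.8] turn [-0.001   0.0009  0.0022] dist 1
t 20.45 pos [454.7 372.2  14.8] head -95.97 tilt [0.0011 0.0008] F [ 0.1 -1.1  7.3] gap 0.339
  shift [ 478.7 -173.5 -150.4] turn [-0.001   0.0009 -0.1043] dist 531
```

Request:
{"method": "servo_tool", "body": {
  "rows": "0 0 -10 0 0 0 -1; 0 0 -35 0 0 0 -1; 0 0 -70 0 0 0 -1; 0 0 -105 0 0 0 -1; 12 -5 -135 0 0 -0.01 -1; 40 -15 -150 0 0 -0.02 -1; 75 -28 -150 0 0 -0.03 -1; 110 -40 -150 0 0 -0.04 -1; 145 -53 -150 0 0 -0.05 -1; 180 -66 -150 0 0 -0.06 -1; 215 -78 -150 0 0 -0.07 -1; 250 -91 -150 0 0 -0.08 -1"
}}

```text
t: 21.45
ee_pos: [0.5186, 0.1121, 0.1647]
orientation: [-2.194, 2.247, 0.0]
force: [0.3, -0.3, -1.6]
finger_gap: 0.339
```

```bash
python3 -c "
from h import *
goto(577.3,-122,165,-90)"
```

```text
t 21.45 pos [518.6 112.1 164.7] head -91.36 tilt [0.0004 0.0007] F [ 0.3 -0.3 -1.6] gap 0.339
  shift [232.7 -64.2  -0.5] turn [-0.0004  0.0007 -0.0238] dist 241
```

Request:
{"method": "servo_tool", "body": {
  "rows": "35 -10 0 0 0 -0.01 -1; 70 -19 0 0 0 -0.02 -1; 105 -29 0 0 0 -0.024 -1; 140 -39 0 0 0 -0.024 -1; 170 -48 0 0 0 -0.024 -1; 195 -55 0 0 0 -0.024 -1; 212 -60 0 0 0 -0.024 -1; 222 -63 0 0 0 -0.024 -1; 222 -63 0 0 0 -0.024 -1; 222 -63 0 0 0 -0.024 -1; 222 -63 0 0 0 -0.024 -1"
}}

```text
t: 22.37
ee_pos: [0.5762, -0.1082, 0.1638]
orientation: [-2.222, 2.22, 0.001]
force: [-0.2, 0.3, -2.2]
finger_gap: 0.338
```

```bash
cat > m7.py <<'E'
from h import *
import sys
for tag in sys.argv[1:]:
    c=load(tag);W=cloud(c);x,y,z=W[...,0],W[...,1],W[...,2]
    hsv=cv2.cvtColor(c['image'],cv2.COLOR_BGR2HSV); H,S,V=[hsv[...,i].astype(int) for i in range(3)]
    tz=monitor.sense()['ee_pos'][2]
    b=(x>.5)&(x<.66)&(y>-.22)&(y<-.02)
    red=((H<8)|(H>172))&(S>140)
    m=b&(S<110)&(abs(z-(tz-.0065))<.006)
    print(tag,'plate',rect(W,m))
    p=W[m]; A=np.c_[p[:,:2],np.ones(len(p))]; print('tilt',np.round(np.linalg.lstsq(A,p[:,2],rcond=None)[0][:2],4))
    for x0 in range(530,640,15):
        a=p[(p[:,0]>x0/1000)&(p[:,0]<x0/1000+.015)]*1000
        if len(a)>4: print(x0,len(a),np.round([a[:,1].min(),a[:,1].max(),(a[:,1].min()+a[:,1].max())/2],1))
    print('xmax',np.round(np.percentile(p[:,0]*1000,[99,100]),1))
    try: print('red',rect(W,b&red&(abs(z-(tz+.0235))<.008)))
    except Exception as e: print(e)
E
python3 -c "
from h import *
goto(577.3,-122,165,-90);snap('wrist','w15')";python3 m7.py w15; python3 m4.py w15
```

```text
t 22.37 pos [ 576.2 -108.2  163.8] head -89.94 tilt [-0.0002  0.0005] F [-0.2  0.3 -2.2] gap 0.338
  shift [13.8 -1.1 -1.2] turn [0.0002 0.0005 0.0011] dist 14
w15 plate (26511, array([ 587.7, -107.4,  116.5,   73.3,  -89.9]), array([155.5, 156.9, 158.1]))
tilt [-0.0027  0.0002]
530 76 [-131.1  -83.5 -107.3]
545 787 [-165.7  -49.3 -107.5]
560 2853 [-165.6  -49.3 -107.5]
575 4878 [-165.4  -49.5 -107.5]
590 6034 [-165.5  -49.4 -107.5]
605 9085 [-165.4  -49.1 -107.3]
620 2874 [-165.4  -49.2 -107.3]
xmax [623.9 624.4]
red (9582, array([ 5.762e+02, -1.073e+02,  5.680e+01,  3.070e+01,  5.000e-01]), array([182.2, 186.9, 188.2]))
w15 spacer (10, array([ 5.872e+02, -4.920e+01,  1.400e+00,  4.000e-01, -5.790e+01]), array([240.7, 241.6, 242.2]))
plane tilt [0.1325 0.0096]
w15 far 0.032 108 [636.1 636.1 636.2 636.2 636.3]
w15 far 0.06 1503 [628.1 630.2 632.5 635.  636.3]
```

View pics/w15.png

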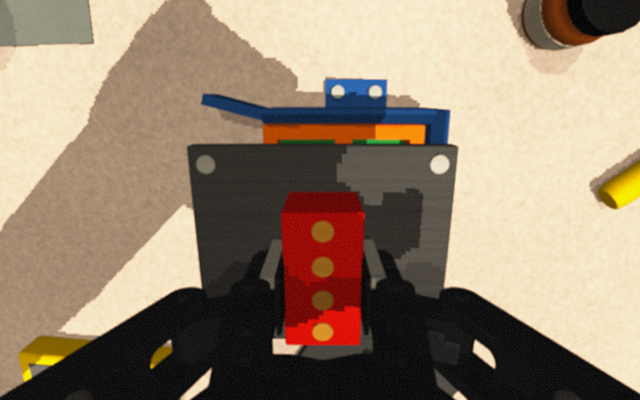

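Request:
{"method": "servo_tool", "body": {
  "rows": "8 -0.2 5 0 0 0 -1; 15 -0.2 20 0 0 0 -1; 15.3 -0.2 35 0 0 0 -1; 15.3 -0.2 50 0 0 0 -1; 15.3 -0.2 60 0 0 0 -1; 15.3 -0.2 68 0 0 0 -1; 15.3 -0.2 68 0 0 0 -1; 15.3 -0.2 68 0 0 0 -1"
}}

```text
t: 23.08
ee_pos: [0.5764, -0.1248, 0.0956]
orientation: [2.221, -2.221, -0.0]
force: [0.3, -0.4, -0.5]
finger_gap: 0.337
```

```bash
python3 -c "
from h import *
goto(576.5,-123.5,65,-90);snap('wrist','w16')";python3 m7.py w16; python3 m4.py w16|grep far
```

```text
t 23.08 pos [ 576.4 -124.8   95.6] head -90.01 tilt [-0.0006 -0.0003] F [ 0.3 -0.4 -0.5] gap 0.337
  shift [-1.3 -0.1 30.6] turn [ 0.0006 -0.0003 -0.0001] dist 31
w16 plate (26328, array([ 587.7, -124. ,  116.4,   73.3,   89.9]), array([87.3, 88.6, 89.9]))
tilt [-0.0017 -0.0004]
530 87 [-147.7 -100.  -123.8]
545 759 [-181.6  -66.1 -123.9]
560 2810 [-181.8  -66.1 -123.9]
575 4860 [-182.2  -66.  -124.1]
590 5969 [-182.1  -66.  -124.1]
605 9130 [-182.   -65.9 -123.9]
620 2800 [-181.8  -66.2 -124. ]
xmax [624.  624.4]
red (9516, array([ 5.763e+02, -1.239e+02,  5.700e+01,  3.080e+01,  3.000e-01]), array([114.7, 118.6, 119.9]))
w16 far 0.032 144 [636.2 636.2 636.3 636.7 636.8]
w16 far 0.06 2808 [628.1 630.1 632.7 635.1 636.4]
```

Request:
{"method": "servo_tool", "body": {
  "rows": "-1 0 5 0 0 0 -1; -1 0 11 0 0 0 -1; -1 0 17 0 0 0 -1; -1 0 22 0 0 0 -1; -1 0 26 0 0 0 -1; -1 0 28.5 0 0 0 -1; -1 0 30 0 0 0 -1; -1 0 31 0 0 0 -1; -1 0 31 0 0 0 -1"
}}

```text
t: 23.88
ee_pos: [0.5765, -0.124, 0.0649]
orientation: [-2.221, 2.222, -0.0]
force: [0.6, -0.5, -1.4]
finger_gap: 0.336
```

```bash
python3 -c "
from h import *
goto(576.5,-123.5,65,-90)"
```

```text
t 23.88 pos [ 576.5 -124.    64.9] head -90.02 tilt [ 0.0001 -0.    ] F [ 0.6 -0.5 -1.4] gap 0.336
  shift [-0.5 -0.  -0.1] turn [-0.0001 -0.     -0.0004] dist 0
```

Request:
{"method": "servo_tool", "body": {
  "rows": "0 0 0.8 0 0 0 -1; 0 0 1.5 0 0 0 -1; 0 0 1.5 0 0 0 -1"
}}

```text
t: 24.13
ee_pos: [0.5766, -0.124, 0.0648]
orientation: [-2.22, 2.221, 0.0]
force: [-12.9, 6.3, 31.6]
finger_gap: 0.335
```

Request:
{"method": "servo_tool", "body": {
  "rows": "0 0 -1.2 0 0 0 -1; 0 0 -1.2 0 0 0 -0.2; 0 0 -1.2 0 0 0 0; 0 0 -1.2 0 0 0 0.15; 0 0 -1.2 0 0 0 0.15; 0 0 -1.2 0 0 0 0.15; 0 0 -12 0 0 0 0.15; 0 0 -40 0 0 0 0.15; 0 0 -75 0 0 0 0.15; 0 0 -85 0 0 0 0.15; 0 0 -85 0 0 0 0.15; 0 0 -85 0 0 0 0.15"
}}

```text
t: 25.13
ee_pos: [0.5767, -0.1237, 0.1489]
orientation: [-2.221, 2.221, -0.001]
force: [1.1, 0.2, -0.0]
finger_gap: 0.576
```

```bash
cat > m8.py <<'E'
from h import *
import sys
for tag in sys.argv[1:]:
    c=load(tag);W=cloud(c);x,y,z=W[...,0],W[...,1],W[...,2]
    hsv=cv2.cvtColor(c['image'],cv2.COLOR_BGR2HSV); H,S,V=[hsv[...,i].astype(int) for i in range(3)]
    b=(x>.51)&(x<.64)&(y>-.2)&(y<-.04)
    blue=(H>100)&(H<128)&(S>100)
    m=b&~blue&(z>.053)&(z<.063)&((S<110)|(V<70))
    print(tag,'plate',rect(W,m)); p=W[m]; A=np.c_[p[:,:2],np.ones(len(p))]; print('tilt',np.round(np.linalg.lstsq(A,p[:,2],rcond=None)[0][:2],4))
    for x0 in range(530,630,15):
        a=p[(p[:,0]>x0/1000)&(p[:,0]<x0/1000+.015)]*1000
        if len(a)>4: print(x0,len(a),np.round([a[:,1].min(),a[:,1].max(),(a[:,1].min()+a[:,1].max())/2],1))
    red=((H<8)|(H>172))&(S>140)
    print('red',rect(W,b&red&(z>.083)&(z<.095)))
E
python3 -c "
from h import *
goto(576.5,-123.5,65,-90);snap('wrist','w17')";python3 m8.py w17; python3 m4.py w17
```

```text
t 25.13 pos [ 576.7 -123.7  148.9] head -90.0 tilt [0.0012 0.0002] F [ 1.1  0.2 -0. ] gap 0.576
  shift [-0.1  0.3 83.9] turn [-0.0012  0.0002  0.0001] dist 84
w17 plate (16965, array([ 575.5, -123.8,  117.7,   98.8,   90. ]), array([56.5, 57.9, 59.3]))
tilt [0.0006 0.0007]
530 1591 [-182.5  -65.3 -123.9]
545 2225 [-182.4  -64.9 -123.7]
560 2391 [-182.6  -65.1 -123.9]
575 2546 [-182.5  -65.  -123.8]
590 2756 [-182.6  -65.1 -123.9]
605 4006 [-182.5  -64.9 -123.7]
620 1425 [-182.2  -65.  -123.6]
red (3817, array([ 5.768e+02, -1.232e+02,  5.610e+01,  3.010e+01,  1.000e-01]), array([86.3, 87.9, 89.2]))
w17 spacer (4, array([ 5.878e+02, -5.860e+01,  2.700e+00,  1.000e-01, -4.240e+01]), array([236.8, 237.2, 238.6]))
plane tilt [0.3606 0.008 ]
w17 near 0.032 82 [525.9 526.2 526.5 526.7 526.9]
w17 near 0.06 1514 [517.8 520.1 521.9 523.8 525.6]
w17 far 0.032 104 [636.1 636.2 636.2 636.8 636.8]
w17 far 0.06 1671 [628.4 629.8 632.5 634.9 636.6]
w17 back 0.032 71 [-183.  -182.8 -182.7 -182.5 -182.4]
w17 back 0.06 1356 [-191.2 -189.3 -187.2 -185.3 -183.8]
```

View pics/w17.png

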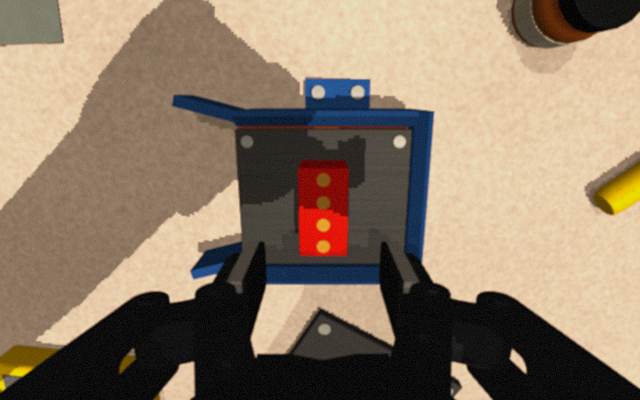

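Request:
{"method": "servo_tool", "body": {
  "rows": "0 30 -30 0 0 0 0.15; 0 65 -45 0 0 0 0.15; 0 100 -45 0 0 0 0.15; 0 130 -45 0 0 0 0.15; 0 130 -45 0 0 0 0.15; 0 130 -45 0 0 0 0.15"
}}

```text
t: 25.68
ee_pos: [0.4455, -0.1231, 0.1929]
orientation: [-2.22, 2.221, 0.003]
force: [1.7, -0.4, 0.4]
finger_gap: 0.577
```

Run:
```python
from h import *
snap('top','t18');c=snap('scene','s18')
im=c['image'][170:270,220:360]; cv2.imwrite('pics/s18c.png',cv2.resize(im,None,fx=5,fy=5,interpolation=cv2.INTER_CUBIC))
for a,b in [('s0','s18')]:
    pass
A=load('scene0')['image'].astype(int);B=c['image'].astype(int)
for n,(u,v,w,h) in dict(bottle=(385,210,35,60),spool=(430,215,32,32),mug=(466,178,42,45),scr=(125,235,65,50),meter=(312,158,55,30),jar=(198,258,30,36)).items():
    print(n,'mean abs diff',round(np.abs(A[v:v+h,u:u+w]-B[v:v+h,u:u+w]).mean(),1))
print(monitor.sense()['t'])
for tag in ['t18','s18']:
    d=load(tag);W=cloud(d);x,y,z=W[...,0],W[...,1],W[...,2]
    for nm,lo,hi in [('base side',.004,.026),('spacer side',.034,.046),('cover top',.054,.062)]:
        q=y[(z>lo)&(z<hi)&(x>.545)&(x<.61)&(y>-.09)&(y<-.05)]*1000
        if len(q)>5: print(tag,nm,len(q),np.round(np.percentile(q,[50,95,100]),1))
```

```text
bottle mean abs diff 2.0
spool mean abs diff 2.2
mug mean abs diff 2.3
scr mean abs diff 1.8
meter mean abs diff 30.2
jar mean abs diff 2.8
25.7833
t18 base side 35 [-66.9 -56.2 -51.6]
t18 cover top 218 [-77.8 -67.5 -66.9]
s18 cover top 131 [-79.2 -70.  -68.6]
```

View pics/s18c.png

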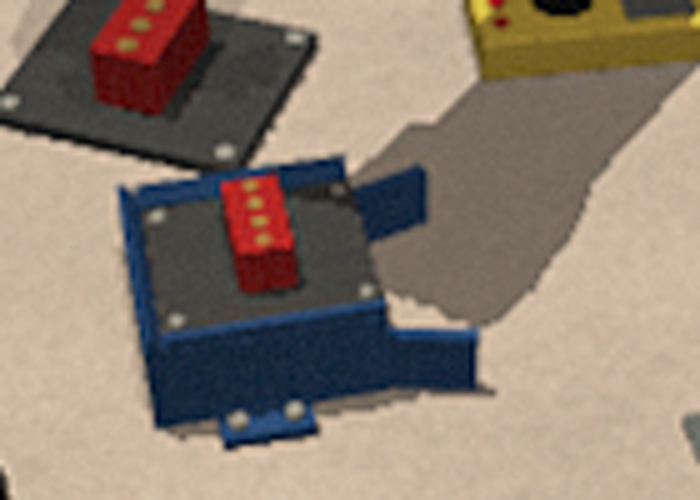

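View pics/s18.png

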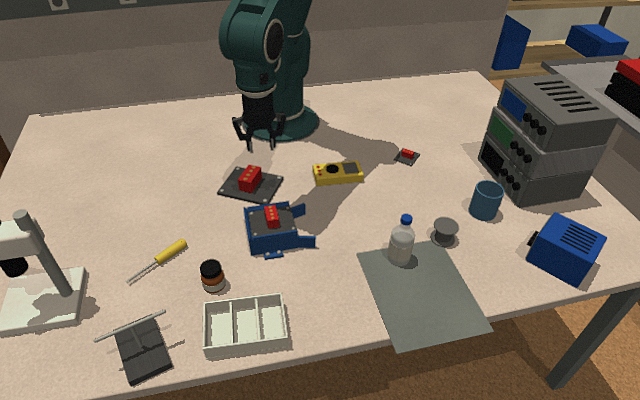

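The cover sits flat in the nest at (272,225). The bystanders look unmoved. The difference at the meter, near (338,172), comes from the arm's shadow. Handing in.

```bash
python3 -c "
from h import *
print(order.finish_job()); print(monitor.sense()['t'])"
```

```text
the job is handed in; nothing more can be done
None
the job is handed in; nothing more can be done
```

The converter module is stacked in the nest and handed in at about 26 s of the 72 s. By my last measurements every part is within tolerance, though the base sits about 2 mm short of the back wall.

**What I did:** I squared the base with one nudge on each side and pushed it straight into the nest with both fingertips. I then lowered the spacer and the middle-sized cover onto it. The firmest contacts were about 25 N on the base and 32 N on the cover.

| Part | Short of the back-wall position | Height of underside | Centring, turn and tilt |
|---|---|---|---|
| Cover | about 1 mm | 50 mm | within about 1 mm of the centre line, turned about 0.1° or less, flat |
| Spacer | about 2 mm | 30 mm | within about 1 mm, square and flat |
| Base | about 2 to 2.5 mm | on the bench | within about 1 mm; it was square in the last clear view |

- **Base:** the readings disagreed on how far home it is. The wrist camera, the top camera and the finger contact put it 2 to 3 mm short; the scene camera showed almost no gap. All are inside the 5 mm limit. The push probably stopped because the finger knuckles met the ends of the nest walls. I did not push again, because it was in tolerance and another push could have disturbed the stack.
- **Bystanders:** the bottle, spool, mug, screwdriver and jar looked unchanged in the scene camera. The meter's patch did change, which I put down to the arm's shadow, since its outline is in the same place.

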